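# Take the two-tier lunch carrier apart onto the tray

### The job

Take the steel lunch carrier apart in order: fold its bail handle right down to either side, lift off the lid alone and lay it flat on the round bamboo tray with its knob up, then lift out the upper tin, keeping it level, and stand it on the tray beside the lid. Set both down rather than dropping them, directly on the tray's floor, and let go. Leave the lower tin standing where it is, and do not shift the tray or disturb the other things on the counter.

Things in the scene. Friction and masses are not known exactly. Their poses are not given: they have to be found in the camera images.
- lower_tin: Lower tin of the carrier: steel, rounded oblong, 62 mm (x) by 150 mm (y), 50 mm high, open at the top, full of food, 0.75 kg, loose. Origin: centre of its underside; z up, y along its length, which lies across the counter (world y), turned up to 0.5 rad either way. The upper tin and the lid stand on it with the same footprint and direction.
- bail (a joint): Angle (rad) of the bail handle: two flat strips and a cross bar, hinged on the lower tin's short ends; the hinge axis is the lower tin's y axis, 27 mm above its underside. 0 = upright over the lid, locking it; positive leans the bar to the lower tin's +x side. Stops at -1.5 and 1.5; starts within 0.25 of upright. Friction (0.085 N m, about 1 N at the bar) holds it at any angle.
- bail_grip (a point): Middle of the bail's cross bar, 105 mm from the hinge axis: 132 mm above the counter upright, 34 mm at the stops. On the bar's middle 110 mm (along y) is a freely turning wooden roller, 14 mm thick; the strips are at y = -80 and +80 mm. Upright, the roller passes 4 mm over the lid's knob, its centre 33 mm over the lid's plate. Axes turn with the bail.
- upper_tin: Upper tin: steel, open, 62 mm (x) by 150 mm (y), walls 2.5 mm, biscuits below the rim, 0.25-0.48 kg. Origin: centre of the underside of its stepped foot; z up. The foot (53 by 141 mm, 8 mm high) hangs in the lower tin's mouth with 2 mm play; the full-width body runs from z = 8 to the rim at 53 mm. Starts 42 mm above the lower tin's origin. Take it from above by its long sides, across x.
- carrier_lid: Lid of the carrier, steel, about 0.11 kg. Origin: centre of the underside of its foot (53 by 141 mm, 6 mm high), which hangs in the mouth of the upper tin; the plate, 62 by 150 mm, runs from z = 6 to 10 mm. In the middle a wooden bar knob 12 mm wide (x), 36 mm long (y), from z = 19 to 32 mm, on two thin posts. At the start its origin is 89 mm above that of the lower tin.
- tray: Round bamboo tray, 300 mm outside diameter, flat floor 8 mm above the counter and about 275 mm across, rim 22 mm high; 0.6 kg, loose. Origin: centre of its underside; z up. The lid and the upper tin fit on it side by side, lengths parallel, with centres some 110 mm apart.
- sippy_cup: Bystander: steel sippy cup with a grey spout lid, 75 mm in diameter, 126 mm high. Origin: centre of its underside.
- bowl: Bystander: small white porcelain bowl, 94 mm in diameter, 40 mm high. Origin: centre of its underside.
- bento_box: Bystander: empty teal bento box, 125 by 185 mm, 52 mm high. Origin: centre of its underside.
- nut_jar: Bystander: amber glass jar with a steel cap, 84 mm in diameter, 125 mm high. Origin: centre of its underside.
- water_bottle: Bystander: clear bottle, 64 mm in diameter, 200 mm high. Origin: centre of its underside.
- spoon: Bystander: steel spoon, 150 mm long, lying on the counter.
- date_box: Bystander: flat closed dark wooden box, 134 by 204 mm, 54 mm high. Origin: centre of its underside.
Things that resemble listed ones, but are neither listed nor needed, are in the scene too. What is shaped like the carrier_lid but black is not meant. Leave any blue look-alike of the lower_tin alone.

How it is judged (in metres and radians):
On the way, in this order (a step that is already met when the one before it is completed fails the run):
1. the bail handle is folded down to one side ((value of joint bail above 1.15 rad or value of joint bail below -1.15 rad)), for 0.1 s.
2. the lid lies flat on the tray, knob up, let go, while the upper tin still stands in the lower tin (horizontal distance between carrier_lid and tray below 0.11 m and z of carrier_lid in the frame of tray between 0.005 and 0.012 m and angle between carrier_lid's own z axis and vertical below 0.06 rad and contact force between the fingers and carrier_lid below 0.1 N and distance between upper_tin and lower_tin below 0.048 m), for 0.2 s.
3. the upper tin stands level on the tray, let go (horizontal distance between upper_tin and tray below 0.11 m and z of upper_tin in the frame of tray between 0.005 and 0.012 m and angle between upper_tin's own z axis and vertical below 0.06 rad and contact force between the fingers and upper_tin below 0.1 N), for 0.2 s.
At the end, for the whole second after the job is handed in: The bail is folded to more than 1.15 rad to either side; lid and upper tin each rest on the tray's floor, right way up within 0.06 rad, origin 5 to 12 mm above the tray's underside and within 110 mm of its centre; the lower tin stands upright within 40 mm of where it was; all at rest ((value of joint bail above 1.15 rad or value of joint bail below -1.15 rad) and horizontal distance between each of carrier_lid, upper_tin and tray below 0.11 m and z of carrier_lid in the frame of tray between 0.005 and 0.012 m and angle between each of carrier_lid, upper_tin's own z axis and vertical below 0.06 rad and z of upper_tin in the frame of tray between 0.005 and 0.012 m and angle between lower_tin's own z axis and vertical below 0.05 rad and distance of lower_tin from where it was at the start of the episode below 0.04 m and linear speed of each of carrier_lid, upper_tin, lower_tin below 0.02 m/s); the robot touches nothing.
It fails at once if the upper tin is tipped more than 0.35 rad (20 degrees) (angle between upper_tin's own z axis and vertical above 0.35 rad).
It fails at once if the upper tin or the lid is dropped (moves faster than 0.6 m/s while no finger holds it) ((linear speed of carrier_lid above 0.6 m/s and contact force between the fingers and carrier_lid below 0.1 N) or (linear speed of upper_tin above 0.6 m/s and contact force between the fingers and upper_tin below 0.1 N)).
It fails at once if the lower tin is shifted more than 40 mm or tipped more than 0.25 rad (distance of lower_tin from where it was at the start of the episode above 0.04 m or angle between lower_tin's own z axis and vertical above 0.25 rad).
It fails at once if the tray is shifted more than 40 mm (distance of tray from where it was at the start of the episode above 0.04 m).
It fails at once if a bystander is shifted more than 30 mm or knocked over (distance of any of sippy_cup, bowl, bento_box, nut_jar, water_bottle, spoon, date_box from where it was at the start of the episode above 0.03 m or angle between any of sippy_cup, nut_jar, water_bottle's own z axis and vertical above 0.35 rad).
It also fails if it takes over 67 s, if anything falls off the work surface, if the arm or the gripper's body presses on something with over 40 N, if the wrist force passes 120 N, or if a joint passes its speed limit or range.

### The arm

A 7-joint arm with a two-finger parallel gripper is mounted at the origin on the work surface. World frame = base frame: x ahead of the robot, y to its left, z up, the work surface at z = 0. Lengths are in mm, angles in degrees, forces in N, time in s.
With the tool pointing down it reaches from about 400 to 850 mm from the base axis. Payload 10.4 kg.
Tool frame: the origin (TCP) lies at the centre of the arm's flange, where the gripper is bolted on; the fingertips stand 173 mm ahead of it and the grasp point (between the pads) lies 155 mm ahead of it; z points along the fingers, y is the direction in which the jaws open and shut (so a half turn about z gives the same grasp; the last joint's range is limited). The gripper opens to 85 mm and grips with 20 to 120 N. Pads are 22 mm wide; open, the fingers measure 114 mm over their backs; the gripper's body (76 mm by 85 mm) begins 54 mm behind the grasp point. The pads swing forward as they close: fully open they stand 13 mm farther back than shut.
Start: joints at [67.059, 19.034, -3.707, 83.658, 1.238, 77.344, -5.071], TCP at [230.562, -580.925, 404.738] pointing down, gripper open.
Joint ranges: [-148.97, 148.97], [-28.65, 121.19], [-84.17, 76.75], [9.2, 138.47], [-72.65, 252.65], [3.7, 117.97], [-149.18, 149.18]. Speed limits (degrees/s): [127.2, 127.2, 159.86, 159.86, 180, 180, 180].

### API

Orientations are given as a 3x3 rotation matrix whose columns are the frame's x, y, z axes.
In Python, from plant import observe, imaging, job_done, models gives the robot as it stands.
- The arm moves only by the shell command python3 -m inch 'ROWS' [OPENING] [FORCE]. ROWS is JSON, a list of rows, each a list of 4 numbers: the shift along the tool's x, y, z in cm, then the turn about the tool's z in degrees. In form: [[x, y, z, twist], ...]. A call has 1 to 12 rows; each row shifts and turns the pose as measured when the row begins, along the tool's axes as they then stand; what a row does not reach is not made up. A row lasts 1/10 s, in which the tool goes at most 50 mm and 8.59 degrees, less where a joint would pass 70% of its speed; a pose out of reach is approached as far as the arm can. A call with a gripper value outside its range is refused whole. OPENING is the closure, from -1 (fully open) to 1 (shut), set as the call begins (- or left out, the last holds). The fingers move at their own pace and stop on an object; FORCE is the grip in N (left out, the last holds). Time passes only in rows, so rows that do not move let the fingers close. It gives the time, the measured TCP pose, the force and the opening at its end, in the units of the state.
- observe(): the state, without advancing time (a new reading comes with each control period).
- imaging.get_image(name): name is "scene" or "side" or "wrist"; returns the picture (400x640x3 uint8, red, green, blue); there is no depth.
- imaging.camera_info(name): a dict with "fx", "fy", "cx", "cy" (pixels), "cam_to_world" (4x4, takes a point from camera to world coordinates). Camera axes: x right, y up, looking along -z (the intrinsics and any distortion apply to the point x, -y, -z); pixel columns grow to the right and rows downward; lengths in mm; the calibration is good to about 2 mm. A picture is of the moment at which its call begins: read the wrist's pose just before it. camera_info takes no time and is no camera call; for the wrist camera it gives the pose at the moment of the call.
- job_done(): hands the job in, once; it reports no verdict.
Trained networks look in the newest picture that a camera, given by its name, has taken for a name from the list of things; names that differ only in an ending like _2 or _b are one class to them, and where a whole thing is asked for, a point or a joint stands for the part that bears it (a point fixed in the world has none). Each returns a list of dicts, best first, with "score" (0 to 1); they miss things now and then, are a little off and sometimes report something else, mostly with a low value. They report only what shows in the picture. A call takes as long as a camera call. They do not tell look-alikes from the thing itself.
- models.find_in(camera, query): "position" ([x, y, z] in mm, in the coordinates of the camera as it stood for that picture, good to about 4 mm: the middle of the surface that is visible of it).
- models.landmark_of(camera, query): "position" ([x, y, z] in mm, in the coordinates of the camera as it stood for that picture, good to about 4 mm: a listed point, or the origin of a listed thing).
The state is a dict: "clock": time; "q": joint angles; "joint_velocities": joint speeds; "joint_efforts": joint torques, N m; "ee_pos": TCP position; "tool_rot": TCP orientation; "contact_force": force on the tool from outside, world axes, zero at the start; "torque": the same for the moment, N m; "finger_gap": finger opening in mm.
Only numpy, scipy, OpenCV 4.12 (cv2) and the standard library are available. Lean on these libraries where they do the work, as an engineer would, in place of code of your own. Each camera call takes 0.05 s, during which the arm holds its last target.

## Working session

There is one attempt and no reset: what is moved stays moved. The work goes in short steps, Python scripts to look and compute and a shell command to move; the robot and the scene stay as the last step left them, time stands still between calls to the robot, and variables do not carry over. Pictures are saved under pics/ and viewed, and the job is handed in when it is done.

```bash
ls -la; mkdir -p pics
cat > h.py <<'E'
import numpy as np, cv2
from plant import observe, imaging, job_done, models
def snap(cam,name):
    im=imaging.get_image(cam); cv2.imwrite('pics/%s.png'%name, im[:,:,::-1]); return im
def c2w(cam,p,T=None):
    if T is None: T=np.array(imaging.camera_info(cam)['cam_to_world'])
    return (T@np.append(p,1))[:3]
def w2p(cam,P):
    i=imaging.camera_info(cam); T=np.linalg.inv(np.array(i['cam_to_world']))
    c=(T@np.append(P,1))[:3]
    return np.array([i['cx']+i['fx']*c[0]/-c[2], i['cy']-i['fy']*c[1]/-c[2]])
E
python3 - <<'E'
from h import *
np.set_printoptions(precision=1,suppress=True)
for c in ['scene','side','wrist']: snap(c,c+'0')
for c in ['scene','side']:
    i=imaging.camera_info(c); print(c,{k:v for k,v in i.items() if k!='cam_to_world'}); print(np.array(i['cam_to_world']))
    for q in ['lower_tin','bail_grip','carrier_lid','upper_tin','tray']:
        for d in models.landmark_of(c,q)[:3]:
            P=c2w(c,d['position']); print(c,q,round(d['score'],2),P,w2p(c,P))
o=observe(); print(o['ee_pos'],o['tool_rot'],o['clock'],o['finger_gap'])
E
```

```text
total 12
drwxr-xr-x  3 agent agent 4096 Dec  7 14:08 .
drwxr-xr-x 23 root  root  4096 Dec  7 14:08 ..
drwxr-xr-x  2 agent agent 4096 Dec  7 14:08 pics
scene {'fx': 451.79445579850113, 'fy': 451.79445579850113, 'cx': 318.2793192696934, 'cy': 191.24093472306947}
[[  -0.6   -0.7    0.4 1231.7]
 [   0.8   -0.5    0.3  522.5]
 [  -0.     0.5    0.8 1492.5]
 [   0.     0.     0.     1. ]]
scene lower_tin 0.75 [534.7 272.2   5.2] [376.7 243.5]
scene lower_tin 0.73 [305.1 372.8  -4.7] [430.5 213. ]
scene lower_tin 0.65 [534.2 275.9  40.6] [378.6 239.6]
scene bail_grip 0.64 [302.9 379.2 130.5] [440.  194.5]
scene bail_grip 0.59 [524.7 274.1 133.9] [382.4 225. ]
scene bail_grip 0.27 [535.2 270.8   6.7] [376.4 243.2]
scene carrier_lid 0.87 [677.8 388.5  -0.3] [384.3 293. ]
scene carrier_lid 0.66 [532.3 281.   89.5] [381.6 233.6]
scene carrier_lid 0.59 [634.7   8.6   0.1] [301.7 227.8]
scene upper_tin 0.66 [532.6 271.7   2.1] [376.8 243.4]
scene upper_tin 0.59 [536.  271.5  40.3] [377.3 239.3]
scene tray 0.92 [ 538.1 -227.3   -1. ] [268.  180.4]
side {'fx': 463.58573871222217, 'fy': 463.58573871222217, 'cx': 311.7830965837701, 'cy': 203.47604136203827}
[[    1.      0.1    -0.1   359.6]
 [   -0.1     0.7    -0.7 -1424.1]
 [    0.      0.8     0.7  1319.8]
 [    0.      0.      0.      1. ]]
side lower_tin 0.79 [529.1 274.3  -2. ] [300.8 177.5]
side lower_tin 0.76 [297.9 377.3   1.3] [250.1 167.6]
side lower_tin 0.36 [524.5 274.4 132.4] [299.3 153.7]
side bail_grip 0.69 [297.8 376.6 133.8] [247.6 144.3]
side bail_grip 0.63 [527.1 273.3 132.6] [299.9 153.7]
side carrier_lid 0.69 [531.9 276.   88.8] [301.1 161.3]
side carrier_lid 0.69 [674.2 392.    2.9] [327.8 159.6]
side upper_tin 0.72 [772.9 -99.9  -0.4] [370.2 228.1]
side upper_tin 0.58 [530.9 275.6  44.8] [301.  169.2]
side tray 0.57 [ 536.5 -230.3   -1.2] [317.3 257.2]
[ 230.6 -580.9  404.8] [[ 0.9  0.4  0. ]
 [ 0.4 -0.9 -0. ]
 [ 0.   0.  -1. ]] 0.65 85.0830317194827
```

View pics/scene0.png

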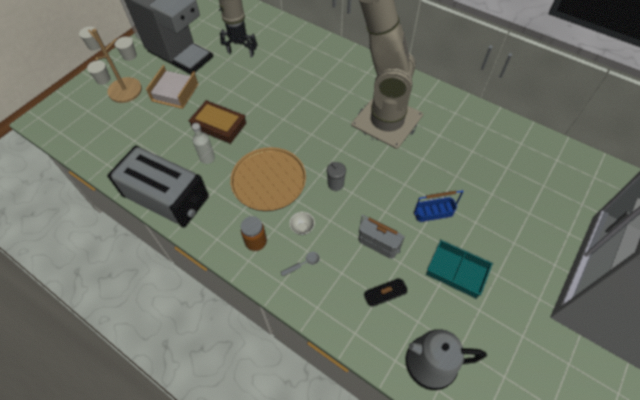

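View pics/side0.png

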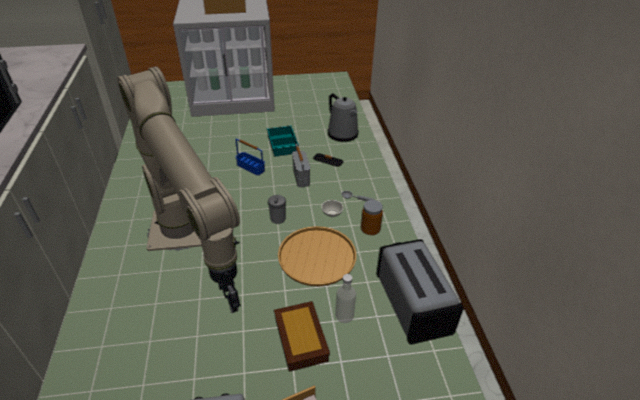

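Run:
```python
import cv2,numpy as np
a=cv2.imread('pics/scene0.png')[175:315,300:480]; b=cv2.imread('pics/side0.png')[110:215,230:400]
a=cv2.resize(a,None,fx=2.2,fy=2.2*1.0,interpolation=2); b=cv2.resize(b,(396,245),interpolation=2)
cv2.imwrite('pics/crop0.png',np.vstack([a,b]))
```

```text
(no output)
```

View pics/crop0.png

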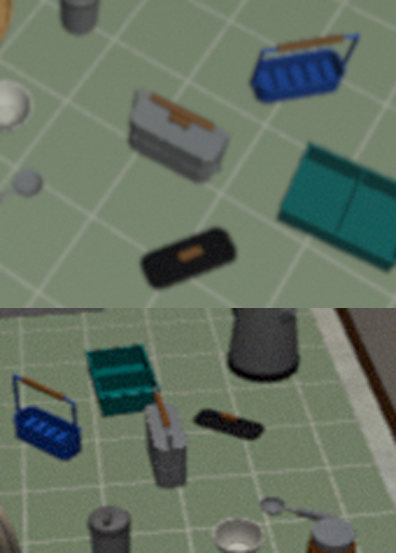

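The steel carrier with the steel lid and wooden roller is at scene (378,237). Two things could be mistaken for it: the blue carrier at (435,210) and the black lid at (385,293). The crop confirms the steel one, whose bail is almost upright. The tray is at scene (268,180). Next I'll check the wrist view and work out the approach.

```bash
cat >> h.py <<'E'
def plan(target, yaw, n=None, dmax=4.5, tmax=8.0):
    """rows from present pose to TCP target, tool-x heading yaw(deg); tool pointing down"""
    o=observe(); p=np.array(o['ee_pos']); R=np.array(o['tool_rot'])
    a=np.degrees(np.arctan2(R[1,0],R[0,0])); d=np.array(target)-p
    da=(yaw-a+180)%360-180
    if n is None: n=int(max(np.ceil(np.linalg.norm(d)/10/dmax),np.ceil(abs(da)/tmax),1))
    rows=[]
    for i in range(n):
        t=np.radians(a+da*i/n); s=d/n
        x=np.array([np.cos(t),np.sin(t),0]); y=np.array([np.sin(t),-np.cos(t),0])
        rows.append([round(float(s@x)/10,2),round(float(s@y)/10,2),round(float(-s[2])/10,2),round(float(-da/n),1)])
    print('pos',p.round(1),'heading',round(a,1),'tilt',R[:,2].round(3),'t',o['clock'],'F',np.round(o['contact_force'],1),'gap',round(o['finger_gap'],1))
    print(str(rows).replace(' ',''))
E
python3 - <<'E'
from h import *
plan([440,240,450],90)
i=imaging.camera_info('wrist');T=np.array(i['cam_to_world']);o=observe()
print(i['fx'],np.round(np.array(o['tool_rot']).T@T[:3,:3],2),np.array(o['tool_rot']).T@(T[:3,3]-o['ee_pos']))
for c in ['scene','side']:
    for q in ['sippy_cup','bowl','spoon','bento_box','nut_jar','water_bottle','date_box']:
        snapd=models.landmark_of(c,q)[:1]
        for d in snapd: print(c,q,round(d['score'],2),c2w(c,d['position']).round(0))
E
```

```text
pos [ 230.6 -580.9  404.8] heading 21.6 tilt [ 0. -0. -1.] t 0.65 F [ 0.   0.1 -0.1] gap 85.1
[[2.62,-3.61,-0.24,-3.6],[2.84,-3.44,-0.24,-3.6],[3.05,-3.25,-0.24,-3.6],[3.25,-3.06,-0.24,-3.6],[3.43,-2.85,-0.24,-3.6],[3.6,-2.62,-0.24,-3.6],[3.76,-2.39,-0.24,-3.6],[3.91,-2.15,-0.24,-3.6],[4.03,-1.9,-0.24,-3.6],[4.14,-1.65,-0.24,-3.6],[4.24,-1.38,-0.24,-3.6],[4.32,-1.11,-0.24,-3.6],[4.38,-0.84,-0.24,-3.6],[4.42,-0.56,-0.24,-3.6],[4.45,-0.29,-0.24,-3.6],[4.46,-0.01,-0.24,-3.6],[4.45,0.27,-0.24,-3.6],[4.42,0.55,-0.24,-3.6],[4.38,0.83,-0.24,-3.6]]
356.8362573345484 [[-0.    0.95  0.31]
 [ 1.   -0.    0.  ]
 [ 0.    0.31 -0.95]] [79.33952577 -0.51220068 30.08553203]
scene sippy_cup 0.64 [408.   4.  -0.]
scene bowl 0.71 [632.   7.  -2.]
scene spoon 0.65 [758.  91.   1.]
scene bento_box 0.78 [468. 553.   2.]
scene nut_jar 0.57 [775. -98.  -1.]
scene water_bottle 0.64 [ 591. -504.   -4.]
scene date_box 0.72 [ 436. -574.   -5.]
side sippy_cup 0.68 [404.   6.  -3.]
side bowl 0.61 [629.   8.   1.]
side spoon 0.47 [754.  87.  -2.]
side bento_box 0.8 [468. 557.   1.]
side nut_jar 0.6 [ 772. -104.   -4.]
side water_bottle 0.74 [ 590. -504.    3.]
side date_box 0.58 [ 435. -582.   -3.]
```

View pics/wrist0.png

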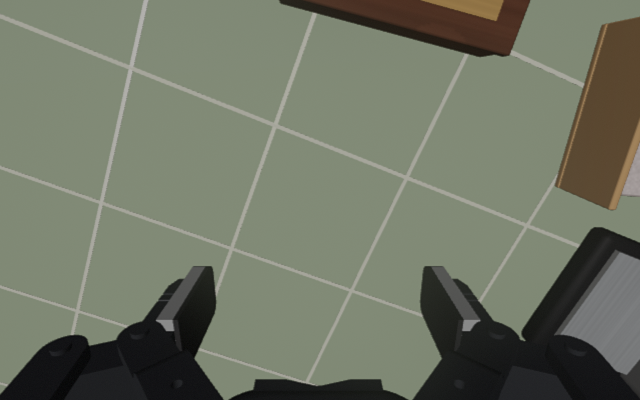

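The wrist view shows only bare counter with the date box at the top, so no target yet. I'll move over the carrier in stages.

Run:
```python
from h import *
plan([440,-40,450],65,n=13)
```

```text
pos [ 230.6 -580.9  404.7] heading 21.6 tilt [ 0. -0. -1.] t 1.35 F [ 0.  -0.1  0.6] gap 85.1
[[3.03,-3.27,-0.35,-3.3],[3.22,-3.09,-0.35,-3.3],[3.39,-2.9,-0.35,-3.3],[3.55,-2.7,-0.35,-3.3],[3.71,-2.49,-0.35,-3.3],[3.84,-2.27,-0.35,-3.3],[3.97,-2.04,-0.35,-3.3],[4.08,-1.8,-0.35,-3.3],[4.18,-1.56,-0.35,-3.3],[4.26,-1.32,-0.35,-3.3],[4.33,-1.07,-0.35,-3.3],[4.39,-0.81,-0.35,-3.3],[4.43,-0.56,-0.35,-3.3]]
```

```bash
python3 -m inch '[[3,-3.3,-0.4,-3.3],[3.2,-3.1,-0.4,-3.3],[3.4,-2.9,-0.4,-3.3],[3.6,-2.7,-0.4,-3.3],[3.7,-2.5,-0.4,-3.3],[3.8,-2.3,-0.4,-3.3],[4,-2,-0.4,-3.3],[4.1,-1.8,-0.4,-3.3],[4.2,-1.6,-0.4,-3.3],[4.3,-1.3,-0.4,-3.3],[4.3,-1.1,-0.4,-3.3],[4.4,-0.8,-0.4,-3.3]]'
python3 - <<'E'
from h import *
plan([532,250,470],90,n=10)
E
```

```text
clock: 2.55
ee_pos: [423.5, -64.4, 452.9]
tool_rot: [[0.467, 0.884, 0.001], [0.884, -0.467, -0.006], [-0.005, 0.003, -1.0]]
contact_force: [1.4, -0.1, -0.5]
finger_gap: 85.7
pos [423.5 -64.4 452.9] heading 62.2 tilt [ 0.001 -0.006 -1.   ] t 2.55 F [ 1.4 -0.1 -0.5] gap 85.7
[[3.29,-0.51,-0.17,-2.8],[3.31,-0.35,-0.17,-2.8],[3.32,-0.19,-0.17,-2.8],[3.33,-0.03,-0.17,-2.8],[3.32,0.14,-0.17,-2.8],[3.31,0.3,-0.17,-2.8],[3.29,0.46,-0.17,-2.8],[3.27,0.62,-0.17,-2.8],[3.23,0.78,-0.17,-2.8],[3.19,0.93,-0.17,-2.8]]
```

```bash
python3 -m inch '[[3.3,-0.5,-0.2,-2.8],[3.3,-0.3,-0.2,-2.8],[3.3,-0.2,-0.2,-2.8],[3.3,0,-0.2,-2.8],[3.3,0.2,-0.2,-2.8],[3.3,0.3,-0.2,-2.8],[3.3,0.5,-0.2,-2.8],[3.3,0.6,-0.2,-2.8],[3.2,0.8,-0.2,-2.8],[3.2,0.9,-0.2,-2.8],[0,0,0,0],[0,0,0,0]]' 1
python3 - <<'E'
from h import *
np.set_printoptions(precision=1,suppress=True)
T=np.array(imaging.camera_info('wrist')['cam_to_world'])
snap('wrist','w1')
for q in ['lower_tin','bail_grip','carrier_lid','upper_tin']:
    for d in models.landmark_of('wrist',q)[:2]:
        P=c2w('wrist',d['position'],T); print(q,round(d['score'],2),P,w2p('wrist',P))
E
```

```text
clock: 3.75
ee_pos: [531.4, 270.2, 474.0]
tool_rot: [[-0.031, 1.0, 0.006], [1.0, 0.031, -0.005], [-0.005, 0.006, -1.0]]
contact_force: [-0.1, 0.2, -0.5]
finger_gap: 0.3
lower_tin 0.74 [532.1 274.7   2.5] [316.3 144.9]
lower_tin 0.73 [305.7 376.8   2.7] [120.4  49.9]
bail_grip 0.95 [524.6 272.1 132.6] [307.8 171.3]
bail_grip 0.56 [302.  376.5 133.5] [29.3 35.7]
carrier_lid 0.69 [531.4 276.9  88.4] [315.4 156.1]
carrier_lid 0.66 [676.7 390.4   2.5] [445.   46.5]
```

View pics/w1.png

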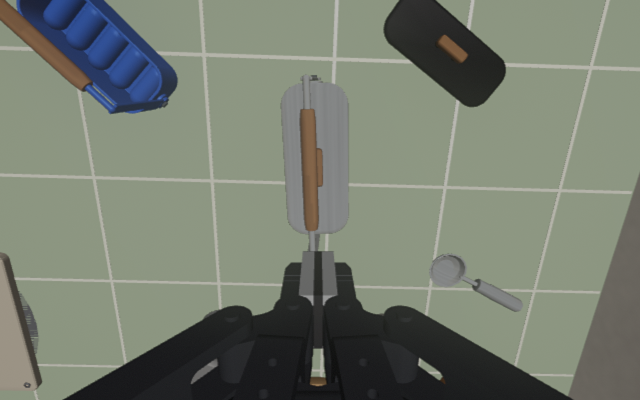

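The wrist view shows the steel carrier in the middle: roller from (305,110) to (313,230), knob at (319,168). The black lid is at (447,48) and the blue carrier at the upper left. I'll get the yaw from these.

```bash
cat >> h.py <<'E'
def ray(cam,uv,z,info=None):
    i=info or imaging.camera_info(cam); T=np.array(i['cam_to_world'])
    d=T[:3,:3]@np.array([(uv[0]-i['cx'])/i['fx'],-(uv[1]-i['cy'])/i['fy'],-1]); o=T[:3,3]
    return o+d*(z-o[2])/d[2]
E
python3 - <<'E'
from h import *
im=cv2.imread('pics/w1.png'); hsv=cv2.cvtColor(im,cv2.COLOR_BGR2HSV)
c=im[60:280,260:380]; cv2.imwrite('pics/c1.png',cv2.resize(c,None,fx=2.6,fy=2.6))
m=((hsv[...,0]<20)&(hsv[...,1]>100)&(hsv[...,2]>40)).astype(np.uint8)
m[:100]=0;m[240:]=0;m[:,:285]=0;m[:,350:]=0
# bar rows away from knob
L=[]
for v in list(range(114,145))+list(range(190,226)):
    u=np.where(m[v])[0]
    if len(u): L.append(((u.min()+u.max())/2,v,len(u)))
L=np.array(L); print(L[::12])
P=np.array([ray('wrist',(u,v),132)[:2] for u,v,_ in L]); 
vx,vy,x0,y0=cv2.fitLine(P.astype(np.float32),cv2.DIST_L2,0,.01,.01).ravel()
print('bar dir deg',np.degrees(np.arctan2(vy,vx)),x0,y0)
n=np.argwhere(m); print(ray('wrist',(n[:,1].mean(),n[:,0].min()),132),ray('wrist',(n[:,1].mean(),n[:,0].max()),132))
# tin plate edges at z=99 by left/right silhouette
hs=hsv[...,1]<40
for v in range(100,225,15):
    u=np.where(hs[v,270:365])[0]+270
    a=ray('wrist',(u.min()-.5,v),99);b=ray('wrist',(u.max()+.5,v),99); print(v,u.min(),u.max(),a[:2].round(1),b[:2].round(1))
E
```

```text
[[307.5 114.   12. ]
 [308.  126.   13. ]
 [308.  138.   13. ]
 [310.  195.   13. ]
 [311.  207.   13. ]
 [311.  219.   13. ]]
bar dir deg -86.8744 526.32404 270.351
[525.98457094 325.92324389 132.        ] [528.40025165 214.53870864 132.        ]
100 270 364 [487.3 330.7] [575.8 333.1]
115 270 364 [487.1 317. ] [576.8 319.5]
130 270 364 [486.9 303. ] [577.8 305.5]
145 270 364 [486.7 288.6] [578.8 291.1]
160 270 364 [486.5 273.8] [579.8 276.3]
175 270 364 [486.3 258.7] [580.8 261.2]
190 270 364 [486.  243.1] [581.9 245.6]
205 270 364 [485.8 227. ] [583.  229.5]
220 270 364 [485.6 210.6] [584.2 213.1]
```

View pics/c1.png

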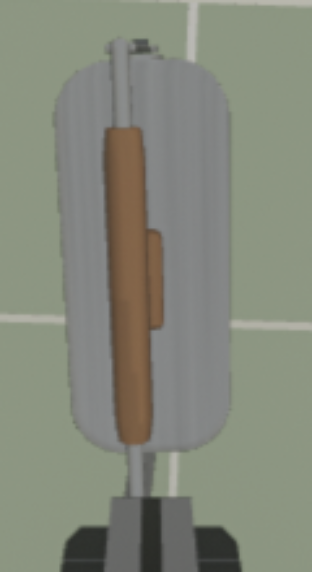

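Run:
```python
from h import *
im=cv2.imread('pics/w1.png'); g=im[...,1].astype(int)-im[...,2].astype(int)  # green minus red: counter greener
A=[];B=[]
for v in range(110,215,8):
    r=g[v]; on=np.where(r[270:365]<6)[0]+270
    u0,u1=on.min(),on.max()
    A.append(ray('wrist',(u0-.5,v),99)[:2]);B.append(ray('wrist',(u1+.5,v),99)[:2])
A=np.array(A);B=np.array(B);print(A[::4],B[::4])
for X in (A,B):
    p=np.polyfit(X[:,1],X[:,0],1); print('heading',90-np.degrees(np.arctan(p[0])),'x at y=273',np.polyval(p,273))
print(ray('wrist',(316,82),99),ray('wrist',(317,233),99))
```

```text
[[497.49292476 321.88123545]
 [499.28382903 291.84945533]
 [501.17849025 260.07776872]
 [503.18619422 226.41046139]] [[560.463534   323.616134  ]
 [562.09654715 293.54343631]
 [563.82415874 261.72866414]
 [566.68016829 228.04227936]]
heading 91.86728336872616 x at y=273 499.3407699224076
heading 93.5806226426252 x at y=273 563.4306113867552
[530.1750505 347.79947    99.       ] [535.22603198 197.16072885  99.        ]
```

Carrier centre is about (531.6, 273) with yaw +3°, and the bail leans about -0.05 rad. I'll fold it towards -x, which is clear, pushing with shut fingers at y' = +32 so the knob isn't touched.

```bash
cat >> h.py <<'E'
C=np.array([531.6,273.0]); YAW=np.radians(3.0)
def car(x,y,tip):  # carrier frame (x,y) & shut fingertip height -> TCP
    c,s=np.cos(YAW),np.sin(YAW); return [C[0]+c*x-s*y, C[1]+s*x+c*y, tip+173]
E
python3 - <<'E'
from h import *
plan(car(24,32,118),93,n=8)
E
```

```text
pos [531.4 268.7 474.6] heading 91.6 tilt [ 0.008 -0.006 -1.   ] t 4.0 F [-0.3 -0.2 -0.4] gap -0.1
[[0.46,0.29,2.29,-0.2],[0.46,0.3,2.29,-0.2],[0.46,0.3,2.29,-0.2],[0.46,0.3,2.29,-0.2],[0.46,0.3,2.29,-0.2],[0.46,0.3,2.29,-0.2],[0.46,0.3,2.29,-0.2],[0.45,0.3,2.29,-0.2]]
```

```bash
python3 -m inch '[[1.8,1.2,0,-0.5],[1.8,1.2,1,-0.5],[0,0,3.5,-0.4],[0,0,4,0],[0,0,4,0],[0,0,3,0],[0,0,1,0],[0,0,0,0],[0,0,0,0]]'
python3 - <<'E'
from h import *
plan(car(24,32,118),93)
snap('wrist','w2')
E
```

```text
clock: 4.9
ee_pos: [559.7, 297.9, 309.4]
tool_rot: [[-0.039, 0.999, 0.018], [0.999, 0.04, -0.008], [-0.009, 0.017, -1.0]]
contact_force: [0.3, 0.2, 1.1]
finger_gap: 0.3
pos [559.7 297.9 309.4] heading 92.3 tilt [ 0.018 -0.008 -1.   ] t 4.9 F [0.3 0.2 1.1] gap 0.3
[[0.85,-0.55,1.84,-0.7]]
```

View pics/w2.png

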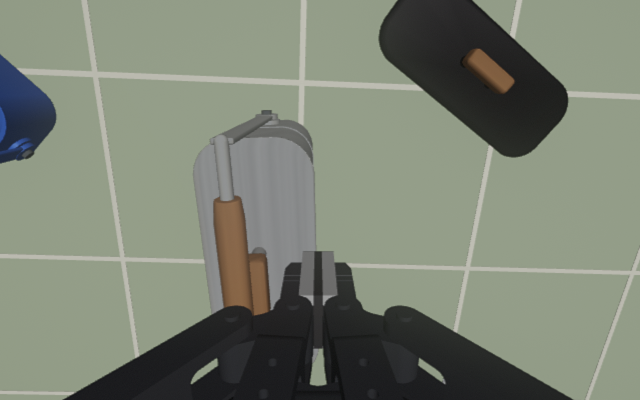

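The shut fingers at (318,260) are to the +x side of the roller (240,260), with a clear gap. I'll go down beside it and then sweep to -x.

```bash
python3 -m inch '[[0.5,-0.3,0.9,-0.4],[0.4,-0.2,0.9,-0.3],[0,0,0,0]]'
python3 - <<'E'
from h import *
plan(car(24,32,118),93)
plan(car(-48,32,107),93,n=12)
E
```

```text
clock: 5.25
ee_pos: [554.9, 308.1, 293.7]
tool_rot: [[-0.052, 0.998, 0.023], [0.999, 0.052, -0.005], [-0.006, 0.023, -1.0]]
contact_force: [0.8, -0.3, 0.4]
finger_gap: -0.0
pos [554.9 308.1 293.7] heading 93.0 tilt [ 0.023 -0.005 -1.   ] t 5.25 F [ 0.8 -0.3  0.4] gap -0.0
[[-0.18,-0.11,0.27,-0.0]]
pos [554.9 308.1 293.7] heading 93.0 tilt [ 0.023 -0.005 -1.   ] t 5.25 F [ 0.8 -0.3  0.4] gap -0.0
[[-0.02,-0.61,0.11,-0.0],[-0.02,-0.61,0.11,-0.0],[-0.02,-0.61,0.11,-0.0],[-0.02,-0.61,0.11,-0.0],[-0.02,-0.61,0.11,-0.0],[-0.02,-0.61,0.11,-0.0],[-0.02,-0.61,0.11,-0.0],[-0.02,-0.61,0.11,-0.0],[-0.02,-0.61,0.11,-0.0],[-0.02,-0.61,0.11,-0.0],[-0.02,-0.61,0.11,-0.0],[-0.02,-0.61,0.11,-0.0]]
```

```bash
python3 -m inch '[[0,-0.6,0.1,0],[0,-0.6,0.1,0],[0,-0.6,0.1,0],[0,-0.6,0.1,0],[0,-0.6,0,0],[0,-0.6,0,0],[0,-0.6,0,0],[0,-0.6,0,0]]'
python3 - <<'E'
from h import *
plan(car(-48,32,107),93)
snap('wrist','w3')
E
```

```text
clock: 6.05
ee_pos: [503.3, 305.6, 289.1]
tool_rot: [[-0.052, 0.998, 0.025], [0.999, 0.052, -0.005], [-0.006, 0.025, -1.0]]
contact_force: [1.0, -0.4, 0.4]
finger_gap: -0.2
pos [503.3 305.6 289.1] heading 93.0 tilt [ 0.025 -0.005 -1.   ] t 6.05 F [ 1.  -0.4  0.4] gap -0.2
[[-0.21,-2.14,0.91,-0.0]]
```

View pics/w3.png

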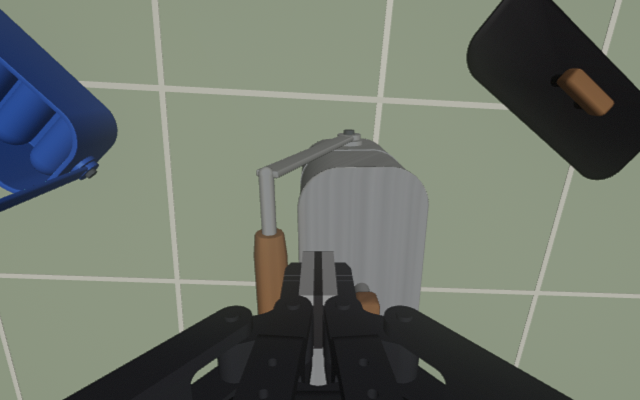

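The bail is leaning to -x and follows the finger (roller at (268,270)). Carry on.

```bash
python3 -m inch '[[-0.1,-0.6,0.2,0],[-0.1,-0.6,0.2,0],[0,-0.6,0.2,0],[0,-0.6,0.2,0],[0,-0.6,0.2,0],[0,-0.3,1,0],[0,-0.2,1.2,0],[0,-0.2,1.2,0],[0,-0.3,1,0],[0,-0.3,1,0]]'
python3 - <<'E'
from h import *
plan(car(-84,28,60),93)
snap('wrist','w4')
E
```

```text
clock: 7.1
ee_pos: [457.6, 300.7, 218.8]
tool_rot: [[-0.053, 0.998, 0.025], [0.999, 0.053, -0.005], [-0.006, 0.025, -1.0]]
contact_force: [-0.0, -0.0, -0.4]
finger_gap: -0.2
pos [457.6 300.7 218.8] heading 93.0 tilt [ 0.025 -0.005 -1.   ] t 7.1 F [-0.  -0.  -0.4] gap -0.2
[[-0.35,-1.16,-1.42,0.0]]
```

View pics/w4.png

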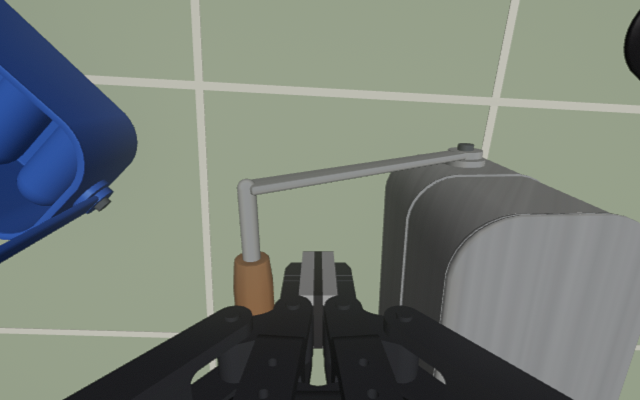

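```bash
python3 -m inch '[[-0.1,-0.5,0,0],[0,-0.5,0,0],[0,-0.4,0,0],[0,-0.3,0,0],[0,0,0,0]]'
python3 - <<'E'
from h import *
plan(car(-84,28,60),93)
snap('wrist','w5'); snap('side','s5')
a=cv2.imread('pics/w5.png'); b=cv2.resize(cv2.imread('pics/s5.png')[110:210,220:380],(640,400)); cv2.imwrite('pics/j5.png',cv2.resize(np.hstack([a,b]),(800,250)))
E
```

```text
clock: 7.65
ee_pos: [439.2, 298.3, 217.2]
tool_rot: [[-0.052, 0.998, 0.025], [0.999, 0.053, -0.005], [-0.007, 0.024, -1.0]]
contact_force: [0.3, -0.4, -0.2]
finger_gap: -0.0
pos [439.2 298.3 217.2] heading 93.0 tilt [ 0.025 -0.005 -1.   ] t 7.65 F [ 0.3 -0.4 -0.2] gap -0.0
[[-0.21,0.69,-1.58,0.0]]
```

View pics/j5.png

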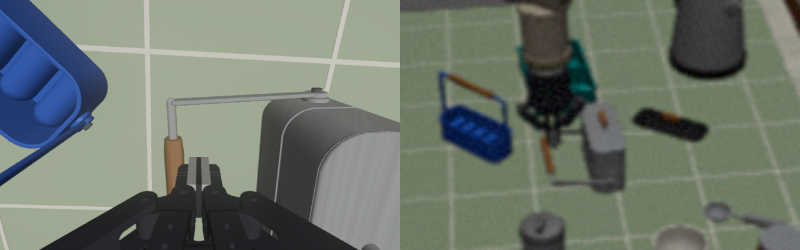

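```bash
python3 -m inch '[[0,0.8,-1,0],[0,0.5,-4,0],[0,0,-4.5,0],[0,0,-4.5,0],[0,0,-3,0],[0,0,0,0]]' -1
python3 - <<'E'
from h import *
np.set_printoptions(precision=1,suppress=True)
plan(car(0,0,200),93)
T=np.array(imaging.camera_info('wrist')['cam_to_world']);snap('wrist','w6')
for c in ['wrist','side','scene']:
    if c!='wrist': T=None; imaging.get_image(c)
    for q in ['bail_grip','carrier_lid','lower_tin','tray','upper_tin']:
        for d in models.landmark_of(c,q)[:2]: 
            print(c,q,round(d['score'],2),c2w(c,d['position'],T))
E
```

```text
clock: 8.35
ee_pos: [450.1, 300.2, 397.2]
tool_rot: [[-0.054, 0.998, 0.022], [0.999, 0.054, -0.003], [-0.004, 0.021, -1.0]]
contact_force: [0.0, 0.4, 0.8]
finger_gap: 84.8
pos [450.1 300.2 397.2] heading 93.1 tilt [ 0. -0. -1.] t 8.35 F [0.  0.4 0.8] gap 84.8
[[-1.58,3.99,1.21,0.1],[-1.57,3.99,1.21,0.1]]
wrist bail_grip 0.87 [428.7 265.5  49.8]
wrist bail_grip 0.83 [302.8 375.3 132.1]
wrist carrier_lid 0.83 [677.  389.2   2.9]
wrist carrier_lid 0.67 [531.7 276.7  90.2]
wrist lower_tin 0.84 [305.  377.1   1.2]
wrist tray 0.74 [428.5 268.4  47.3]
wrist upper_tin 0.5 [428.5 263.5  46.9]
side bail_grip 0.7 [297.8 378.3 132.4]
side bail_grip 0.58 [428.1 268.6  45.7]
side carrier_lid 0.75 [675.3 390.9   4. ]
side lower_tin 0.92 [298.9 375.4  -0.6]
side lower_tin 0.79 [527.2 273.9  -2.8]
side tray 0.89 [ 535.1 -228.5    5.2]
side upper_tin 0.63 [530.1 275.   44. ]
scene bail_grip 0.76 [301.1 377.9 134.2]
scene bail_grip 0.65 [424.  270.   46.4]
scene carrier_lid 0.76 [532.6 279.2  86.6]
scene carrier_lid 0.6 [677.1 390.4  -2.9]
scene lower_tin 0.77 [534.6 271.8   2.1]
scene lower_tin 0.75 [305.3 375.   -3.5]
scene tray 0.69 [ 538.4 -227.4   -5.3]
scene upper_tin 0.55 [533.5 272.3  41.1]
```

View pics/w6.png

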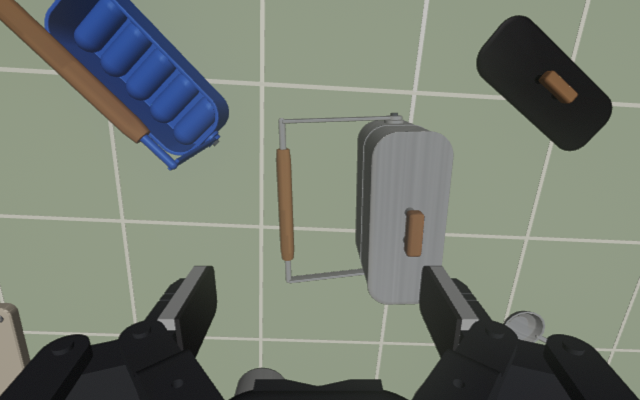

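The bail is down at about z=47, which is roughly 1.38 rad, and the carrier hasn't moved. The knob is at wrist pixel (415,233). Next I'll centre over it.

Run:
```python
from h import *
print(ray('wrist',(415,213),121),ray('wrist',(413.5,255),121))
plan([531.5,275,340],93,n=3)
print(observe()['q'])
```

```text
[524.30941726 292.18450691 121.        ] [527.9095062  258.60564033 121.        ]
pos [449.5 299.2 392.2] heading 93.1 tilt [ 0.016 -0.007 -1.   ] t 9.25 F [-0.5  0.1  0.4] gap 85.1
[[-0.95,2.69,1.74,0.0],[-0.95,2.69,1.74,0.0],[-0.95,2.69,1.74,0.0]]
[ 10.1497857   16.39656744 -57.02280288  95.63919486  15.11810241
  75.38153588 -46.47573259]
```

```bash
python3 -m inch '[[-0.9,2.7,1,0],[-0.9,2.7,1,0],[-0.9,2.7,1,0],[0,0,1,0],[0,0,0,0],[0,0,0,0]]'
python3 - <<'E'
from h import *
plan([531.5,275,340],93)
i=imaging.camera_info('wrist')
snap('wrist','w7')
im=cv2.imread('pics/w7.png'); hsv=cv2.cvtColor(im,cv2.COLOR_BGR2HSV)
m=((hsv[...,0]<20)&(hsv[...,1]>100)&(hsv[...,2]>40)).astype(np.uint8)
n,l,s,c=cv2.connectedComponentsWithStats(m)
for k in range(1,n):
    if s[k,4]>80: print(s[k],c[k],ray('wrist',c[k],121,i))
print(observe()['q'],np.array(observe()['tool_rot'])[:,2])
E
```

```text
clock: 9.85
ee_pos: [534.8, 276.4, 353.0]
tool_rot: [[-0.055, 0.998, 0.018], [0.998, 0.056, -0.007], [-0.008, 0.017, -1.0]]
contact_force: [-0.6, 0.3, 0.4]
finger_gap: 85.4
pos [534.8 276.4 353. ] heading 93.2 tilt [ 0.018 -0.007 -1.   ] t 9.85 F [-0.6  0.3  0.4] gap 85.4
[[-0.12,-0.34,1.3,0.2]]
[479  27  45  41 943] [500.378579    47.58324496] [629.05511569 377.8761136  121.        ]
[ 162  121   32  134 2106] [177.52231719 186.29534663] [455.73993997 293.1753442  121.        ]
[297 193  18  55 908] [305.92621145 220.2907489 ] [531.51067836 275.54590215 121.        ]
[  8.28731062  26.30396314 -52.32655488  89.55710036  22.3583693
  74.28934176 -43.92244226] [ 0.01760521 -0.00664164 -0.99982296]
```

View pics/w7.png

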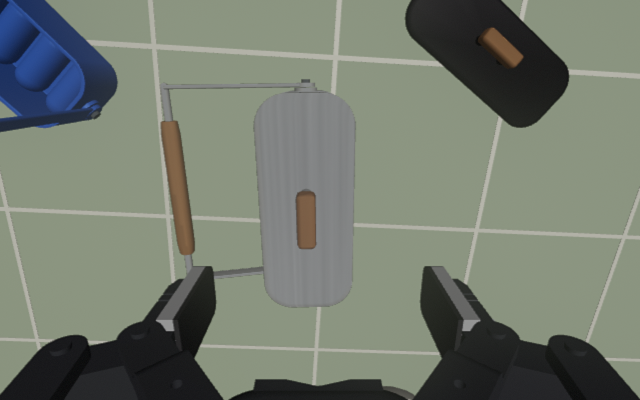

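The knob is at wrist (306,220), world (531.5,275.5). I need about -7 mm along tool y, then straight down to TCP z=276.

```bash
python3 -m inch '[[0,-0.4,0,0],[0,-0.3,1.5,0],[0,0,2,0],[0,0,1.5,0],[0,0,0,0]]'
python3 - <<'E'
from h import *
plan([528.8,276,276],93)
i=imaging.camera_info('wrist')
snap('wrist','w8')
im=cv2.imread('pics/w8.png'); hsv=cv2.cvtColor(im,cv2.COLOR_BGR2HSV)
m=((hsv[...,0]<20)&(hsv[...,1]>100)&(hsv[...,2]>40)).astype(np.uint8)
n,l,s,c=cv2.connectedComponentsWithStats(m)
for k in range(1,n):
    if s[k,4]>80: print(s[k],c[k],ray('wrist',c[k],121,i))
R=np.array(observe()['tool_rot']); print(np.array(observe()['ee_pos'])+155*R[:,2], i['cx'])
E
```

```text
clock: 10.4
ee_pos: [525.2, 277.4, 301.6]
tool_rot: [[-0.059, 0.998, 0.021], [0.998, 0.059, -0.006], [-0.008, 0.02, -1.0]]
contact_force: [-0.5, -0.4, 0.1]
finger_gap: 85.5
pos [525.2 277.4 301.6] heading 93.4 tilt [ 0.021 -0.006 -1.   ] t 10.4 F [-0.5 -0.4  0.1] gap 85.5
[[-0.16,0.35,2.56,0.4]]
[ 527   19   55   50 1330] [555.31879699  43.56616541] [616.12857305 376.29000652 121.        ]
[ 142  132   41  155 3054] [162.58185986 205.87557302] [458.77656737 300.58273917 121.        ]
[ 312  229   23   69 1495] [323.19264214 263.41471572] [531.48862581 275.62507622 121.        ]
[528.76479586 276.77614575 147.75965947] 317.69370168058924
```

View pics/w8.png

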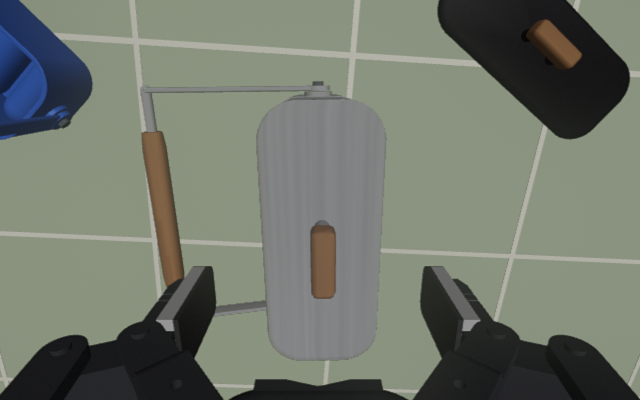

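The knob is at (323,263), so the offset is +2 mm along tool y. I'll go down and close on it.

```bash
python3 -m inch '[[-0.1,0.2,1,0],[0,0,1.3,0],[0,0,0.2,0],[0,0,0,0]]'
python3 - <<'E'
from h import *
plan([528.8,276,276],93)
R=np.array(observe()['tool_rot']); print(np.array(observe()['ee_pos'])+155*R[:,2])
E
```

```text
clock: 10.85
ee_pos: [528.6, 276.9, 276.8]
tool_rot: [[-0.059, 0.998, 0.023], [0.998, 0.059, -0.005], [-0.006, 0.023, -1.0]]
contact_force: [0.4, -0.8, 0.3]
finger_gap: 85.4
pos [528.6 276.9 276.8] heading 93.4 tilt [ 0.023 -0.005 -1.   ] t 10.85 F [ 0.4 -0.8  0.3] gap 85.4
[[-0.09,0.02,0.08,0.4]]
[532.17352104 276.1202836  121.87555954]
```

```bash
python3 -m inch '[[0,0,0,0],[0,0,0,0],[0,0,0,0],[0,0,0,0],[0,0,0,0],[0,0,0,0],[0,0,0,0]]' 1 40
python3 - <<'E'
from h import *
plan([528.8,276,276],93)
snap('wrist','w9')
E
```

```text
clock: 11.55
ee_pos: [528.7, 277.3, 278.3]
tool_rot: [[-0.059, 0.998, 0.025], [0.998, 0.059, -0.004], [-0.006, 0.024, -1.0]]
contact_force: [-0.9, -0.1, -0.2]
finger_gap: 10.7
pos [528.7 277.3 278.3] heading 93.4 tilt [ 0.025 -0.004 -1.   ] t 11.55 F [-0.9 -0.1 -0.2] gap 10.7
[[-0.13,0.0,0.23,0.4]]
```

View pics/w9.png

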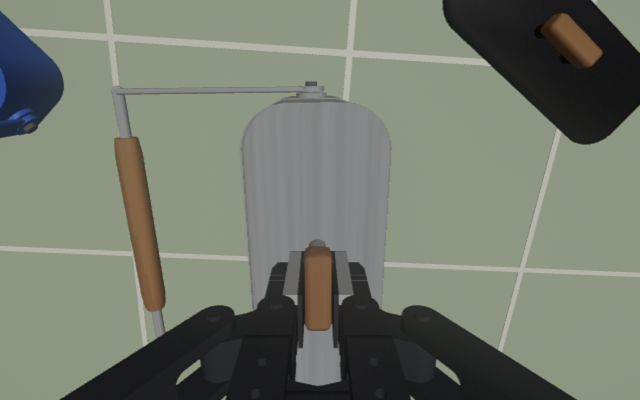

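The knob is held with a 10.7 mm gap. I'll lift slowly and check that only the lid comes.

```bash
python3 -m inch '[[0,0,-0.4,0],[0,0,-0.5,0],[0,0,-1,0],[0,0,-2,0],[0,0,-3,0],[0,0,-3,0],[0,0,-2,0],[0,0,0,0]]'
python3 - <<'E'
from h import *
plan([592,-228,380],90)
snap('wrist','w10');snap('side','s10')
a=cv2.imread('pics/w10.png'); b=cv2.resize(cv2.imread('pics/s10.png')[110:210,220:380],(640,400)); cv2.imwrite('pics/j10.png',cv2.resize(np.hstack([a,b]),(800,250)))
E
```

```text
clock: 12.4
ee_pos: [525.0, 278.0, 405.0]
tool_rot: [[-0.06, 0.998, 0.024], [0.998, 0.06, -0.003], [-0.005, 0.024, -1.0]]
contact_force: [0.1, -0.1, -1.1]
finger_gap: 10.9
pos [525. 278. 405.] heading 93.5 tilt [ 0.024 -0.003 -1.   ] t 12.4 F [ 0.1 -0.1 -1.1] gap 10.9
[[-4.24,0.3,0.21,0.3],[-4.24,0.32,0.21,0.3],[-4.24,0.35,0.21,0.3],[-4.24,0.37,0.21,0.3],[-4.24,0.39,0.21,0.3],[-4.23,0.41,0.21,0.3],[-4.23,0.43,0.21,0.3],[-4.23,0.45,0.21,0.3],[-4.23,0.47,0.21,0.3],[-4.22,0.49,0.21,0.3],[-4.22,0.52,0.21,0.3],[-4.22,0.54,0.21,0.3]]
```

View pics/j10.png

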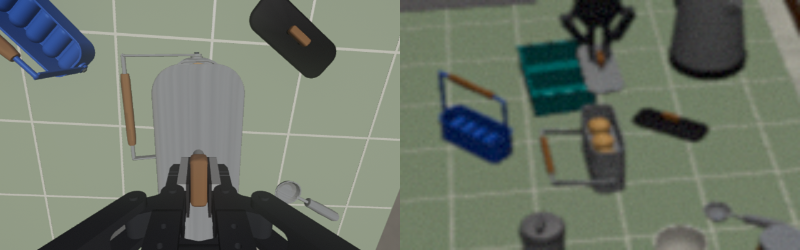

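Only the lid came up, and the biscuits in the upper tin are visible. Now over to the tray.

```bash
python3 -m inch '[[-2,0.2,0,0.3],[-3.5,0.3,0,0.3],[-4.2,0.3,0,0.3],[-4.2,0.4,0,0.3],[-4.2,0.4,0,0.3],[-4.2,0.4,0,0.3],[-4.2,0.4,0,0.3],[-4.2,0.5,0,0.3],[-4.2,0.5,0,0.3],[-4.2,0.5,0,0.3],[-4.2,0.5,0,0.3],[-4,0.5,0,0.3]]'
python3 - <<'E'
from h import *
plan([592,-228,350],90)
E
```

```text
clock: 13.7
ee_pos: [586.2, -207.4, 388.1]
tool_rot: [[-0.007, 1.0, -0.002], [1.0, 0.007, -0.003], [-0.003, -0.002, -1.0]]
contact_force: [0.7, 0.7, -1.4]
finger_gap: 10.7
pos [ 586.2 -207.4  388.1] heading 90.4 tilt [-0.002 -0.003 -1.   ] t 13.7 F [ 0.7  0.7 -1.4] gap 10.7
[[-2.07,0.57,3.81,0.4]]
```

```bash
python3 -m inch '[[-1,0.3,2,0.4],[-1,0.3,3.5,0],[0,0,4,0],[0,0,4,0],[0,0,2,0],[0,0,1,0],[0,0,0,0],[0,0,0,0]]'
python3 - <<'E'
from h import *
plan([592,-228,206],90)
i=imaging.camera_info('wrist')
snap('wrist','w11');snap('side','s11');
for c in ['side']:
  for q in ['tray','carrier_lid']:
    for d in models.landmark_of(c,q)[:3]: print(c,q,d['score'],c2w(c,d['position']))
a=cv2.imread('pics/w11.png'); b=cv2.resize(cv2.imread('pics/s11.png')[190:310,240:432],(640,400)); cv2.imwrite('pics/j11.png',cv2.resize(np.hstack([a,b]),(800,250)))
E
```

```text
clock: 14.5
ee_pos: [586.9, -238.3, 206.5]
tool_rot: [[0.012, 1.0, -0.015], [1.0, -0.012, 0.0], [0.0, -0.015, -1.0]]
contact_force: [-0.4, 0.6, -0.5]
finger_gap: 10.8
pos [ 586.9 -238.3  206.5] heading 89.3 tilt [-0.015  0.    -1.   ] t 14.5 F [-0.4  0.6 -0.5] gap 10.8
[[1.04,0.49,0.05,-0.7]]
side tray 0.61 [ 534.57844876 -230.19285799    3.56181315]
side carrier_lid 0.77 [ 583.07805685 -236.40870405   19.52838052]
side carrier_lid 0.42 [674.87456287 390.3709003    4.12062071]
```

View pics/j11.png

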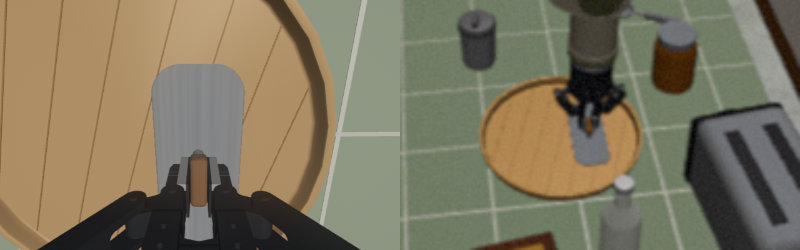

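```bash
python3 -m inch '[[0.5,0.5,0,-0.3],[0.5,0.4,0,-0.3],[0,0,0.3,0],[0,0,0.2,0],[0,0,0,0]]'
python3 -m inch '[[0,0,0.2,0],[0,0,0.2,0],[0,0,0,0]]'
python3 - <<'E'
from h import *
plan([592,-228,197.3],90)
E
```

```text
clock: 15.2
ee_pos: [598.3, -227.2, 204.5]
tool_rot: [[0.0, 1.0, -0.009], [1.0, -0.0, -0.002], [-0.002, -0.009, -1.0]]
contact_force: [-0.0, -0.9, -2.0]
finger_gap: 10.9
clock: 15.5
ee_pos: [597.9, -227.6, 199.8]
tool_rot: [[0.001, 1.0, -0.01], [1.0, -0.001, -0.002], [-0.002, -0.01, -1.0]]
contact_force: [-0.4, -0.8, -0.7]
finger_gap: 11.3
pos [ 597.9 -227.6  199.8] heading 90.0 tilt [-0.01  -0.002 -1.   ] t 15.5 F [-0.4 -0.8 -0.7] gap 11.3
[[-0.04,-0.59,0.25,-0.0]]
```

```bash
python3 -m inch '[[0,0,0.1,0],[0,0,0.1,0],[0,0,0,0]]'
python3 -m inch '[[0,0,0.1,0],[0,0,0.1,0],[0,0,0,0]]'
```

```text
clock: 15.8
ee_pos: [597.9, -227.8, 197.8]
tool_rot: [[0.001, 1.0, -0.01], [1.0, -0.001, -0.002], [-0.002, -0.01, -1.0]]
contact_force: [0.2, 0.3, 0.2]
finger_gap: 10.9
clock: 16.1
ee_pos: [598.0, -227.7, 198.0]
tool_rot: [[0.001, 1.0, -0.01], [1.0, -0.001, -0.003], [-0.003, -0.01, -1.0]]
contact_force: [-0.4, -0.1, -0.1]
finger_gap: 10.5
```

```bash
python3 -m inch '[[0,0,0.2,0],[0,0,0.2,0],[0,0,0,0]]'
python3 - <<'E'
from h import *
plan([592,-228,197.3],90)
snap('side','s12');snap('wrist','w12')
b=cv2.resize(cv2.imread('pics/s12.png')[220:280,290:386],(800,500),interpolation=2); cv2.imwrite('pics/c12.png',b)
E
```

```text
clock: 16.4
ee_pos: [598.1, -227.5, 197.8]
tool_rot: [[0.002, 1.0, -0.01], [1.0, -0.002, -0.005], [-0.005, -0.01, -1.0]]
contact_force: [-0.3, -0.5, -1.0]
finger_gap: 11.4
pos [ 598.1 -227.5  197.8] heading 89.9 tilt [-0.01  -0.005 -1.   ] t 16.4 F [-0.3 -0.5 -1. ] gap 11.4
[[-0.05,-0.61,0.05,-0.1]]
```

View pics/c12.png

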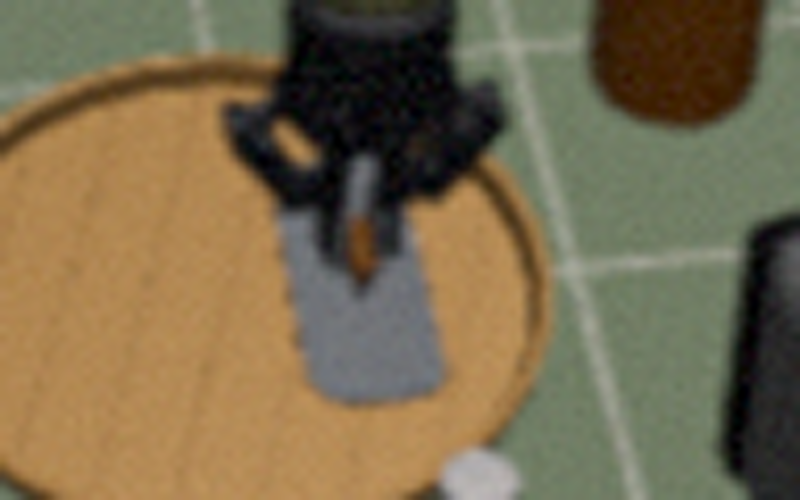

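The lid has bottomed out: z stays at 197.8, close to the 197.3 expected from the grip. Letting go.

```bash
python3 -m inch '[[0,0,0,0],[0,0,0,0],[0,0,0,0],[0,0,0,0],[0,0,0,0]]' 0
python3 -m inch '[[0,0,-0.5,0],[0,0,-1.5,0],[0,0,-3,0],[0,0,-4,0],[0,0,-4,0],[0,0,-4,0],[0,0,-3,0],[0,0,0,0]]' -1
python3 - <<'E'
from h import *
plan([531.5,275,390],93,n=12)
i=imaging.camera_info('wrist');T=np.array(i['cam_to_world'])
snap('side','s13');snap('wrist','w13')
for c in ['wrist','side']:
  for q in ['tray','carrier_lid']:
    for d in models.landmark_of(c,q)[:2]: print(c,q,d['score'],c2w(c,d['position'],T if c=='wrist' else None))
a=cv2.imread('pics/w13.png'); b=cv2.resize(cv2.imread('pics/s13.png')[190:310,240:432],(640,400)); cv2.imwrite('pics/j13.png',cv2.resize(np.hstack([a,b]),(800,250)))
E
```

```text
clock: 17.0
ee_pos: [597.8, -227.7, 196.0]
tool_rot: [[0.002, 1.0, -0.011], [1.0, -0.002, -0.004], [-0.004, -0.011, -1.0]]
contact_force: [-0.2, 0.1, 0.3]
finger_gap: 42.5
clock: 17.8
ee_pos: [599.4, -225.4, 411.3]
tool_rot: [[-0.0, 1.0, -0.008], [1.0, 0.0, -0.004], [-0.004, -0.008, -1.0]]
contact_force: [0.6, 0.5, -0.1]
finger_gap: 85.5
pos [ 599.4 -225.4  411.3] heading 90.0 tilt [-0.008 -0.004 -1.   ] t 17.8 F [ 0.6  0.5 -0.1] gap 85.5
[[4.17,-0.56,0.18,-0.2],[4.17,-0.55,0.18,-0.2],[4.17,-0.53,0.18,-0.2],[4.18,-0.51,0.18,-0.2],[4.18,-0.49,0.18,-0.2],[4.18,-0.47,0.18,-0.2],[4.18,-0.46,0.18,-0.2],[4.19,-0.44,0.18,-0.2],[4.19,-0.42,0.18,-0.2],[4.19,-0.4,0.18,-0.2],[4.19,-0.38,0.18,-0.2],[4.19,-0.37,0.18,-0.2]]
wrist tray 0.89 [ 535.51696073 -228.80164195    2.54978697]
wrist carrier_lid 0.64 [ 593.5803655  -227.62479454    9.09776806]
side tray 0.88 [ 538.05077975 -232.18043901    6.07824697]
side carrier_lid 0.83 [ 596.53657226 -230.6360057     7.22576629]
side carrier_lid 0.67 [403.01271121   4.50755762  -0.85877626]
```

View pics/j13.png

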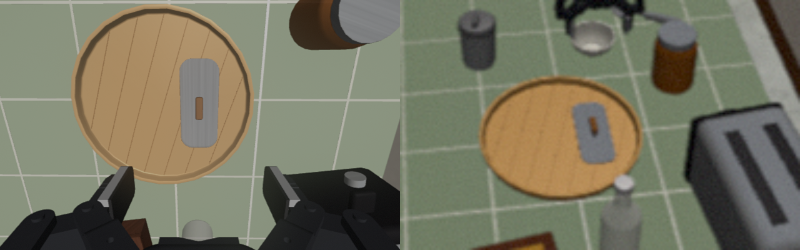

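The lid lies flat on the tray floor, knob up, at about (595,-228). Back to the carrier for the upper tin.

```bash
python3 -m inch '[[2.5,-0.5,0,-0.2],[3.8,-0.5,0,-0.2],[4.2,-0.5,0,-0.2],[4.2,-0.5,0,-0.2],[4.2,-0.5,0,-0.2],[4.2,-0.5,0,-0.2],[4.2,-0.5,0,-0.2],[4.2,-0.4,0,-0.2],[4.2,-0.4,0,-0.2],[4.2,-0.4,0,-0.2],[4.2,-0.4,0,-0.2],[4,-0.4,0,-0.2]]'
python3 - <<'E'
from h import *
plan([531.5,275,340],93)
E
```

```text
clock: 19.3
ee_pos: [532.0, 261.6, 392.2]
tool_rot: [[-0.029, 0.999, -0.038], [1.0, 0.029, -0.001], [-0.0, -0.038, -0.999]]
contact_force: [0.7, -0.5, 0.5]
finger_gap: 85.2
pos [532.  261.6 392.2] heading 91.6 tilt [-0.038 -0.001 -0.999] t 19.3 F [ 0.7 -0.5  0.5] gap 85.2
[[0.67,-0.0,2.61,-0.7],[0.67,0.0,2.61,-0.7]]
```

```bash
python3 -m inch '[[0.7,0,1.5,-0.7],[0.6,0,1.5,-0.7],[0,0,0,0],[0,0,0,0],[0,0,0,0]]'
python3 - <<'E'
from h import *
i=imaging.camera_info('wrist')
snap('wrist','w14')
plan([531.5,275,340],93)
o=observe();R=np.array(o['tool_rot']); print(np.array(o['ee_pos'])+155*R[:,2],i['cx'],o['q'])
E
```

```text
clock: 19.8
ee_pos: [528.0, 278.5, 357.5]
tool_rot: [[-0.061, 0.997, -0.044], [0.998, 0.061, -0.001], [0.001, -0.044, -0.999]]
contact_force: [-0.6, -0.3, 0.7]
finger_gap: 85.8
pos [528.2 278.3 357.7] heading 93.5 tilt [-0.044 -0.001 -0.999] t 19.85 F [ 0.3 -0.5 -0.6] gap 85.3
[[-0.35,0.31,1.77,0.5]]
[521.34444693 278.10353941 202.84778299] 317.69370168058924 [  8.40792574  26.79281905 -52.77110762  88.60466849  19.92889896
  77.24798724 -42.99715298]
```

View pics/w14.png

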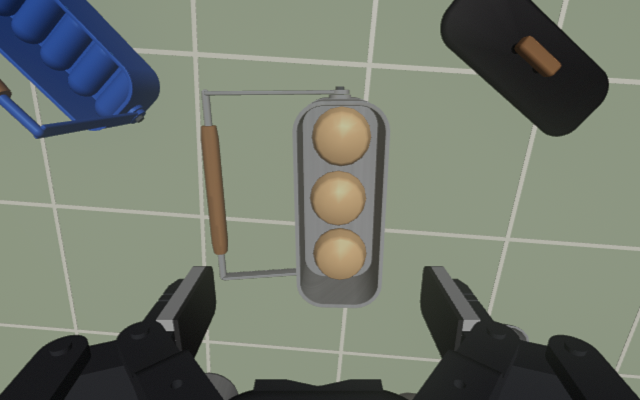

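The upper tin, with three biscuits, is at wrist (340,200). The tool has a 2.5° tilt that builds up during moves, so I'll try a short up and back move to see if it comes out.

```bash
python3 -m inch '[[0,0,-4,0],[0,0,-4,0],[0,0,-2,0],[0,0,0,0]]'; python3 -m inch '[[-1.5,0,0,0],[-1.5,0,0,0],[0,0,0,0]]';python3 -m inch '[[0,2,0,0],[0,2,0,0],[0,0,0,0]]'; python3 -m inch '[[0,-2,0,0],[0,-2,0,0],[0,0,0,0]]'
```

```text
clock: 20.25
ee_pos: [534.3, 274.1, 462.3]
tool_rot: [[-0.054, 0.998, -0.043], [0.999, 0.054, -0.002], [0.0, -0.043, -0.999]]
contact_force: [-0.3, 0.1, -0.6]
finger_gap: 85.2
clock: 20.55
ee_pos: [536.4, 241.7, 462.6]
tool_rot: [[-0.051, 0.998, -0.041], [0.999, 0.051, -0.002], [-0.0, -0.041, -0.999]]
contact_force: [-0.4, 0.3, 0.7]
finger_gap: 85.4
clock: 20.85
ee_pos: [577.4, 243.1, 460.2]
tool_rot: [[-0.048, 0.998, -0.04], [0.999, 0.047, -0.004], [-0.002, -0.041, -0.999]]
contact_force: [-0.3, 0.5, -0.6]
finger_gap: 85.2
clock: 21.15
ee_pos: [535.6, 242.5, 459.9]
tool_rot: [[-0.048, 0.998, -0.044], [0.999, 0.048, -0.003], [-0.001, -0.044, -0.999]]
contact_force: [0.2, -0.5, -0.3]
finger_gap: 85.3
```

```bash
python3 -m inch '[[1.5,0.3,1,0],[1.5,0.3,2.5,0],[0.3,0.3,3.5,0],[0,0.1,3,0],[0,0,2,0],[0,0,0,0]]'
python3 - <<'E'
from h import *
i=imaging.camera_info('wrist')
snap('wrist','w15')
plan([538.3,275.8,300],93)
o=observe();R=np.array(o['tool_rot']); print(np.array(o['ee_pos'])+155*R[:,2])
im=cv2.imread('pics/w15.png'); g=im[...,1].astype(int)-im[...,2].astype(int)
X=[]
for v in range(130,250,10):
    on=np.where(g[v,230:410]<6)[0]+230
    a=ray('wrist',(on.min()-.5,v),95,i);b=ray('wrist',(on.max()+.5,v),95,i); X.append([v,on.min(),on.max(),*a[:2],*b[:2]])
print(np.round(X,1)[::2])
E
```

```text
clock: 21.75
ee_pos: [538.4, 277.8, 335.4]
tool_rot: [[-0.047, 0.998, -0.041], [0.999, 0.047, -0.003], [-0.001, -0.041, -0.999]]
contact_force: [0.6, 0.4, -0.4]
finger_gap: 85.6
pos [538.7 278.  337. ] heading 92.7 tilt [-0.04  -0.002 -0.999] t 21.8 F [-0.4 -0.4 -0.5] gap 85.6
[[-0.22,-0.05,3.7,-0.3]]
[532.58947084 277.69866706 182.11421243]
[[130.  268.  374.  496.4 329.6 558.7 332.9]
 [150.  269.  374.  497.  317.8 559.8 321.2]
 [170.  270.  373.  497.7 305.6 560.4 309.2]
 [190.  271.  373.  498.3 293.  561.6 296.7]
 [210.  273.  372.  499.7 279.9 562.2 283.8]
 [230.  239.  372.  477.8 264.9 563.4 270.4]]
```

View pics/w15.png

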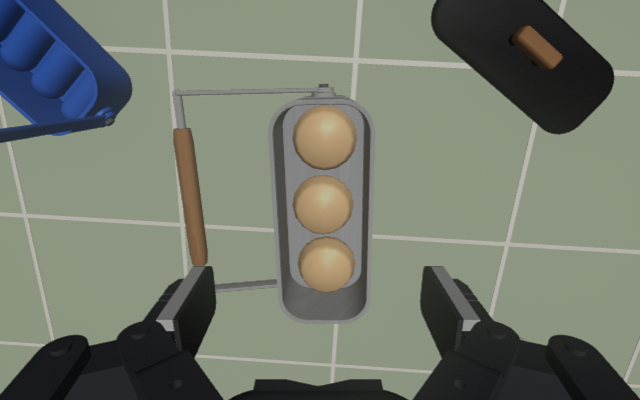

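```bash
python3 -m inch '[[-0.1,0.1,2,-0.5],[-0.1,0.1,3,-0.3],[0,0.1,2,0],[0,0,1,0],[0,0,0,0]]'
python3 - <<'E'
from h import *
i=imaging.camera_info('wrist')
snap('wrist','w16')
plan([538.3,275.8,229],93.5)
o=observe();R=np.array(o['tool_rot']); print(np.array(o['ee_pos'])+155*R[:,2])
E
```

```text
clock: 22.3
ee_pos: [541.4, 277.8, 262.4]
tool_rot: [[-0.059, 0.998, -0.03], [0.998, 0.059, 0.003], [0.004, -0.03, -1.0]]
contact_force: [1.2, -0.0, 0.0]
finger_gap: 85.3
pos [541.6 278.  263.3] heading 93.4 tilt [-0.029  0.003 -1.   ] t 22.35 F [ 0.1 -1.1  0.4] gap 85.2
[[-0.2,-0.35,3.43,-0.1]]
[537.14209029 278.49475867 108.32696621]
```

View pics/w16.png

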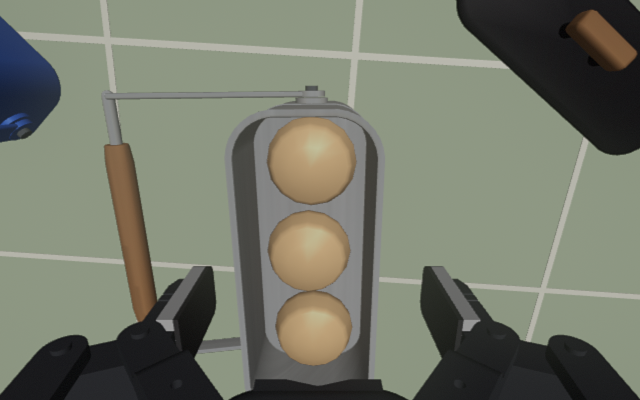

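```bash
python3 -m inch '[[-0.2,-0.4,0.5,0],[-0.1,-0.1,1.5,0],[0,0,1.3,0],[0,0,0,0],[0,0,0,0]]'
python3 - <<'E'
from h import *
plan([536,275.8,229],93.5)
o=observe();R=np.array(o['tool_rot']); print(np.array(o['ee_pos'])+155*R[:,2])
snap('wrist','w17')
E
```

```text
clock: 22.85
ee_pos: [536.2, 275.1, 231.0]
tool_rot: [[-0.059, 0.998, -0.025], [0.998, 0.059, 0.005], [0.006, -0.025, -1.0]]
contact_force: [-0.9, -0.2, -0.5]
finger_gap: 85.4
pos [536.2 275.1 231. ] heading 93.4 tilt [-0.025  0.005 -1.   ] t 22.85 F [-0.9 -0.2 -0.5] gap 85.4
[[0.07,-0.02,0.2,-0.1]]
[532.34100416 275.85128974  76.00536379]
```

View pics/w17.png

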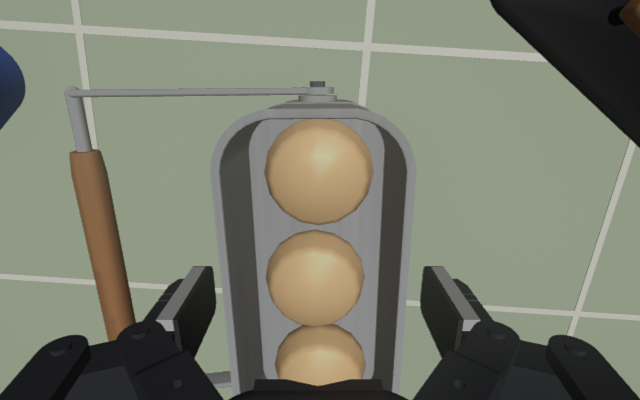

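The tin is centred between the pads. Closing at 60 N.

```bash
python3 -m inch '[[0,0,0.1,0],[0,0,0,0],[0,0,0,0],[0,0,0,0],[0,0,0,0],[0,0,0,0]]' 1 60
python3 -m inch '[[0,0,-0.3,0],[0,0,-0.5,0],[0,0,-0.5,0],[0,0,0,0]]'
python3 - <<'E'
from h import *
plan([536,275.8,229],93.5)
snap('wrist','w18');snap('side','s18')
a=cv2.imread('pics/w18.png'); b=cv2.resize(cv2.imread('pics/s18.png')[110:210,220:380],(640,400)); cv2.imwrite('pics/j18.png',cv2.resize(np.hstack([a,b]),(800,250)))
E
```

```text
clock: 23.5
ee_pos: [536.4, 275.3, 230.7]
tool_rot: [[-0.059, 0.998, -0.024], [0.998, 0.059, 0.005], [0.006, -0.024, -1.0]]
contact_force: [-0.3, -0.7, -0.7]
finger_gap: 61.3
clock: 23.9
ee_pos: [536.6, 275.1, 244.6]
tool_rot: [[-0.059, 0.998, -0.025], [0.998, 0.059, 0.005], [0.006, -0.024, -1.0]]
contact_force: [0.8, 0.1, -3.0]
finger_gap: 61.2
pos [536.6 275.1 244.6] heading 93.4 tilt [-0.025  0.005 -1.   ] t 23.9 F [ 0.8  0.1 -3. ] gap 61.2
[[0.07,-0.06,1.56,-0.1]]
```

View pics/j18.png

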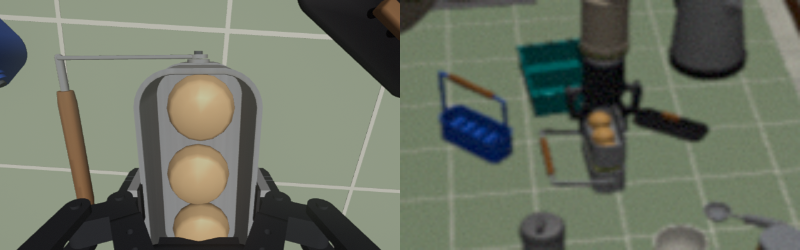

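Gap 61.2 mm with 3 N of extra load, so the tin is coming out and the lower tin stays put. I'll lift it clear and then carry it slowly.

```bash
python3 -m inch '[[0,0,-1,0],[0,0,-2,0],[0,0,-3,0],[0,0,-3,0],[0,0,-3,0],[0,0,-2,0],[0,0,-1,0],[0,0,0,0]]'
python3 - <<'E'
from h import *
plan([486,-228,390],90,n=20)
snap('side','s19')
b=cv2.resize(cv2.imread('pics/s19.png')[90:210,220:412],(800,500)); cv2.imwrite('pics/j19.png',b)
for q in ['lower_tin','bail_grip']:
    for d in models.landmark_of('side',q)[:3]: print(q,d['score'],c2w('side',d['position']).round(1))
E
```

```text
clock: 24.8
ee_pos: [539.4, 274.4, 402.3]
tool_rot: [[-0.06, 0.998, -0.027], [0.998, 0.061, 0.004], [0.006, -0.027, -1.0]]
contact_force: [-0.1, -0.2, -2.8]
finger_gap: 61.2
pos [539.4 274.4 402.3] heading 93.5 tilt [-0.027  0.004 -1.   ] t 24.8 F [-0.1 -0.2 -2.8] gap 61.2
[[-2.49,-0.42,0.06,0.2],[-2.49,-0.41,0.06,0.2],[-2.49,-0.4,0.06,0.2],[-2.5,-0.4,0.06,0.2],[-2.5,-0.39,0.06,0.2],[-2.5,-0.38,0.06,0.2],[-2.5,-0.37,0.06,0.2],[-2.5,-0.37,0.06,0.2],[-2.5,-0.36,0.06,0.2],[-2.5,-0.35,0.06,0.2],[-2.5,-0.34,0.06,0.2],[-2.5,-0.34,0.06,0.2],[-2.5,-0.33,0.06,0.2],[-2.51,-0.32,0.06,0.2],[-2.51,-0.31,0.06,0.2],[-2.51,-0.3,0.06,0.2],[-2.51,-0.3,0.06,0.2],[-2.51,-0.29,0.06,0.2],[-2.51,-0.28,0.06,0.2],[-2.51,-0.27,0.06,0.2]]
lower_tin 0.88 [529.7 271.2   1. ]
lower_tin 0.74 [299.8 380.2  -0.6]
lower_tin 0.65 [771.6 -98.4  -4.5]
bail_grip 0.68 [426.8 267.7  43.8]
bail_grip 0.55 [295.  379.1 129.5]
```

View pics/j19.png

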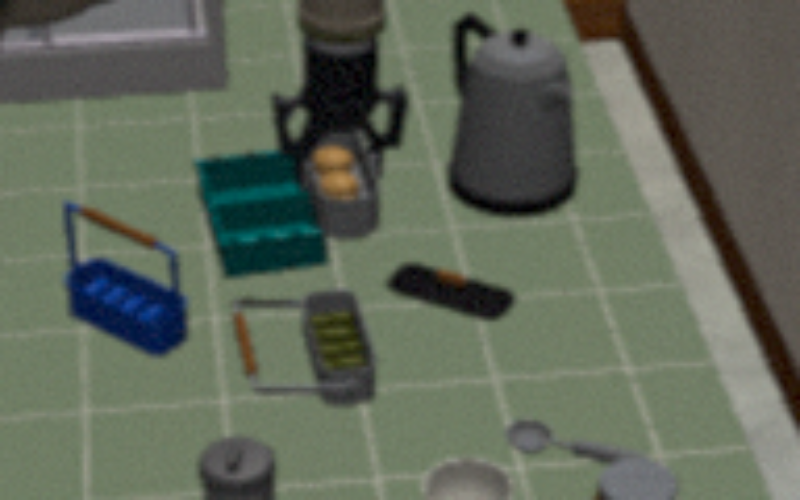

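The lower tin (with its green food) hasn't moved and the bail is still folded. Carrying the upper tin to the tray.

```bash
python3 -m inch '[[-1.5,-0.3,0,0.2],[-2.5,-0.4,0,0.2],[-2.5,-0.4,0,0.2],[-2.5,-0.4,0,0.2],[-2.5,-0.4,0,0.2],[-2.5,-0.4,0,0.2],[-2.5,-0.4,0,0.2],[-2.5,-0.4,0,0.2],[-2.5,-0.4,0,0.2],[-2.5,-0.4,0,0.2],[-2.5,-0.4,0,0.2],[-2.5,-0.4,0,0.2]]'
python3 - <<'E'
from h import *
plan([488,-228,390],90,n=9)
E
```

```text
clock: 26.15
ee_pos: [498.8, -27.5, 383.6]
tool_rot: [[-0.024, 0.998, -0.056], [1.0, 0.024, 0.003], [0.004, -0.056, -0.998]]
contact_force: [0.5, -0.2, -3.3]
finger_gap: 61.4
pos [498.8 -27.5 383.6] heading 91.4 tilt [-0.056  0.003 -0.998] t 26.15 F [ 0.5 -0.2 -3.3] gap 61.4
[[-2.22,-0.17,-0.07,0.2],[-2.22,-0.17,-0.07,0.2],[-2.22,-0.16,-0.07,0.2],[-2.23,-0.16,-0.07,0.2],[-2.23,-0.15,-0.07,0.2],[-2.23,-0.14,-0.07,0.2],[-2.23,-0.14,-0.07,0.2],[-2.23,-0.13,-0.07,0.2],[-2.23,-0.13,-0.07,0.2]]
```

```bash
python3 -m inch '[[-2.2,-0.1,0,0],[-2.2,-0.1,0,0],[-2.2,-0.1,0,0],[-2.2,-0.1,0,0]]'; python3 -m inch '[[-2.2,0,0,0],[-2.2,0,0,0],[-2.2,0,0,0],[-2.2,0,0,0],[-1,0,0,0],[0,0,0,0]]'
```

```text
clock: 26.55
ee_pos: [494.4, -120.4, 378.4]
tool_rot: [[-0.023, 0.998, -0.064], [1.0, 0.023, 0.005], [0.006, -0.064, -0.998]]
contact_force: [1.4, -0.0, -2.7]
finger_gap: 61.6
clock: 27.15
ee_pos: [493.5, -225.5, 369.5]
tool_rot: [[-0.018, 0.997, -0.075], [1.0, 0.019, 0.01], [0.011, -0.075, -0.997]]
contact_force: [-0.3, 0.9, -3.3]
finger_gap: 61.5
```

The tool, and the tin with it, leans about 0.075 rad. Before lowering I'll test which short moves reduce that.

```bash
python3 -m inch '[[2,0,0,0],[2,0,0,0],[0,0,0,0]]' | sed -n 1,3p; python3 -m inch '[[0,2,0,0],[0,2,0,0],[0,0,0,0]]'| sed -n 1,3p; python3 -m inch '[[0,-2,0,0],[0,-2,0,0],[0,0,0,0]]'| sed -n 1,3p; python3 -m inch '[[0,0,-2,0],[0,0,-2,0],[0,0,0,0]]'| sed -n 1,3p;  python3 -m inch '[[0,0,0,4],[0,0,0,4],[0,0,0,0]]'| sed -n 1,3p; python3 -m inch '[[0,0,0,-4],[0,0,0,-4],[0,0,0,0]]'| sed -n 1,3p
```

```text
clock: 27.45
ee_pos: [492.6, -180.2, 368.5]
tool_rot: [[-0.02, 0.997, -0.077], [1.0, 0.021, 0.013], [0.015, -0.077, -0.997]]
clock: 27.75
ee_pos: [533.3, -174.4, 365.4]
tool_rot: [[-0.026, 0.997, -0.078], [1.0, 0.027, 0.012], [0.014, -0.078, -0.997]]
clock: 28.05
ee_pos: [492.1, -171.8, 367.5]
tool_rot: [[-0.031, 0.996, -0.08], [0.999, 0.032, 0.014], [0.017, -0.079, -0.997]]
clock: 28.35
ee_pos: [494.6, -170.4, 408.1]
tool_rot: [[-0.032, 0.996, -0.081], [0.999, 0.034, 0.013], [0.016, -0.081, -0.997]]
clock: 28.65
ee_pos: [494.5, -169.0, 406.1]
tool_rot: [[0.109, 0.991, -0.082], [0.994, -0.109, 0.013], [0.004, -0.083, -0.997]]
clock: 28.95
ee_pos: [494.2, -167.9, 403.6]
tool_rot: [[-0.041, 0.996, -0.084], [0.999, 0.043, 0.014], [0.018, -0.083, -0.996]]
```

The tilt builds up a little with every row (uncorrected sag), so fewer, larger rows are better. The tin will settle flat on its broad foot anyway. Going down in few rows.

```bash
python3 -m inch '[[-3,1,3,1.2],[-3.5,1.2,4,1.2],[0,0,4.5,0],[0,0,4,0]]'
python3 - <<'E'
from h import *
plan([500,-228,215],90)
o=observe();R=np.array(o['tool_rot']); print('tin origin',np.array(o['ee_pos'])+188.7*R[:,2])
snap('wrist','w20');snap('side','s20')
a=cv2.imread('pics/w20.png'); b=cv2.resize(cv2.imread('pics/s20.png')[190:310,240:432],(640,400)); cv2.imwrite('pics/j20.png',cv2.resize(np.hstack([a,b]),(800,250)))
E
```

```text
clock: 29.35
ee_pos: [508.7, -231.4, 246.2]
tool_rot: [[0.003, 0.997, -0.073], [1.0, -0.002, 0.008], [0.008, -0.073, -0.997]]
contact_force: [0.3, 1.1, -2.2]
finger_gap: 61.3
pos [ 508.7 -231.4  246.2] heading 89.8 tilt [-0.073  0.008 -0.997] t 29.35 F [ 0.3  1.1 -2.2] gap 61.3
[[0.34,-0.87,3.12,-0.2]]
tin origin [ 494.94315727 -229.81944878   57.99365206]
```

View pics/j20.png

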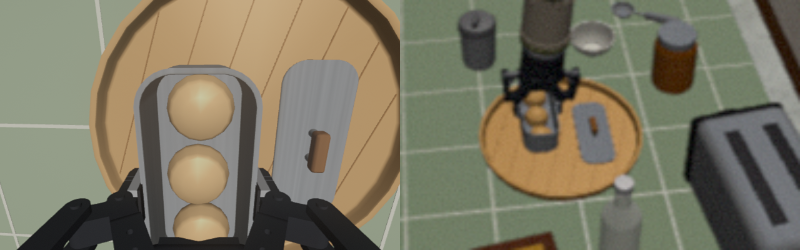

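```bash
python3 -m inch '[[0,-0.6,2,0],[0,0,1.8,0],[0,0,0.2,0]]'
python3 - <<'E'
from h import *
plan([500,-228,215],90)
o=observe();R=np.array(o['tool_rot']); print('tin origin',np.array(o['ee_pos'])+188.7*R[:,2])
E
```

```text
clock: 29.75
ee_pos: [499.2, -230.2, 207.4]
tool_rot: [[0.003, 0.997, -0.077], [1.0, -0.002, 0.011], [0.011, -0.077, -0.997]]
contact_force: [0.1, 0.5, -2.0]
finger_gap: 61.3
pos [ 499.2 -230.2  207.4] heading 89.8 tilt [-0.077  0.011 -0.997] t 29.75 F [ 0.1  0.5 -2. ] gap 61.3
[[0.22,0.08,-0.76,-0.2]]
tin origin [ 484.55855812 -228.13157237   19.24439701]
```

```bash
python3 -m inch '[[0,0,0.4,0],[0,0,0.2,0]]'; python3 -m inch '[[0,0,0.2,0],[0,0,0.1,0]]'; python3 -m inch '[[0,0,0.2,0],[0,0,0.1,0]]'
```

```text
clock: 29.95
ee_pos: [500.2, -230.1, 204.6]
tool_rot: [[0.003, 0.997, -0.074], [1.0, -0.002, 0.009], [0.009, -0.074, -0.997]]
contact_force: [1.0, 0.3, -2.0]
finger_gap: 61.3
clock: 30.15
ee_pos: [501.0, -230.1, 203.5]
tool_rot: [[0.003, 0.997, -0.071], [1.0, -0.002, 0.008], [0.008, -0.071, -0.997]]
contact_force: [-1.0, -0.2, -2.8]
finger_gap: 61.0
clock: 30.35
ee_pos: [501.1, -230.2, 201.1]
tool_rot: [[0.003, 0.998, -0.07], [1.0, -0.002, 0.007], [0.007, -0.07, -0.997]]
contact_force: [-0.2, 0.5, -2.8]
finger_gap: 61.6
```

```bash
python3 -m inch '[[0,0,0.2,0],[0,0,0.1,0]]'; python3 -m inch '[[0,0,0.2,0],[0,0,0.1,0]]';  python3 -m inch '[[0,0,0.2,0],[0,0,0.1,0]]'
```

```text
clock: 30.55
ee_pos: [500.9, -230.2, 198.0]
tool_rot: [[0.003, 0.998, -0.07], [1.0, -0.002, 0.007], [0.007, -0.07, -0.998]]
contact_force: [0.7, 0.0, -3.5]
finger_gap: 61.1
clock: 30.75
ee_pos: [501.1, -230.0, 197.5]
tool_rot: [[0.003, 0.997, -0.071], [1.0, -0.002, 0.006], [0.006, -0.071, -0.997]]
contact_force: [-6.3, 2.0, 11.0]
finger_gap: 61.1
clock: 30.95
ee_pos: [501.3, -229.7, 197.5]
tool_rot: [[0.003, 0.997, -0.072], [1.0, -0.002, 0.004], [0.004, -0.072, -0.997]]
contact_force: [-4.2, 1.5, 5.4]
finger_gap: 61.5
```

Contact at z=197.5 with +11 N: one long edge of the foot is on the tray floor. I'll slacken the grip, nudge down and release.

```bash
python3 -m inch '[[0,0,0.1,0],[0,0,0.1,0],[0,0,0,0]]' 1 20;  python3 -m inch '[[0,0,0,0],[0,0,0,0],[0,0,0,0],[0,0,0,0]]' 0.1
python3 - <<'E'
from h import *
plan([500,-228,215],90)
snap('wrist','w21');snap('side','s21')
a=cv2.imread('pics/w21.png'); b=cv2.resize(cv2.imread('pics/s21.png')[190:310,240:432],(640,400)); cv2.imwrite('pics/j21.png',cv2.resize(np.hstack([a,b]),(800,250)))
E
```

```text
clock: 31.25
ee_pos: [501.4, -229.4, 197.8]
tool_rot: [[0.002, 0.997, -0.072], [1.0, -0.002, 0.003], [0.002, -0.072, -0.997]]
contact_force: [-0.0, 0.6, -2.4]
finger_gap: 61.5
clock: 31.65
ee_pos: [501.4, -229.5, 197.6]
tool_rot: [[0.003, 0.997, -0.072], [1.0, -0.002, 0.003], [0.003, -0.072, -0.997]]
contact_force: [-0.4, 0.5, 0.2]
finger_gap: 61.2
pos [ 501.4 -229.5  197.6] heading 89.9 tilt [-0.072  0.003 -0.997] t 31.65 F [-0.4  0.5  0.2] gap 61.2
[[0.15,-0.14,-1.74,-0.1]]
```

View pics/j21.png

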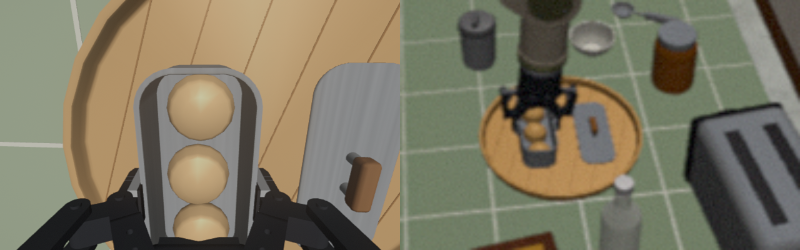

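```bash
python3 -m inch '[[0,0,0,0],[0,0,0,0],[0,0,0,0]]' -0.65;  python3 -m inch '[[0,0,0,0],[0,0,0,0]]' -1
python3 - <<'E'
from h import *
i=imaging.camera_info('wrist')
plan([500,-228,215],90)
snap('wrist','w22')
E
```

```text
clock: 32.05
ee_pos: [501.7, -229.6, 197.8]
tool_rot: [[0.003, 0.997, -0.071], [1.0, -0.002, 0.002], [0.002, -0.071, -0.997]]
contact_force: [0.5, 0.1, -0.3]
finger_gap: 70.5
clock: 32.25
ee_pos: [501.8, -229.6, 197.9]
tool_rot: [[0.003, 0.997, -0.071], [1.0, -0.002, 0.002], [0.002, -0.071, -0.997]]
contact_force: [-0.6, -0.1, 0.3]
finger_gap: 85.5
pos [ 501.8 -229.6  197.9] heading 89.9 tilt [-0.071  0.002 -0.997] t 32.25 F [-0.6 -0.1  0.3] gap 85.5
[[0.16,-0.18,-1.71,-0.1]]
```

View pics/w22.png

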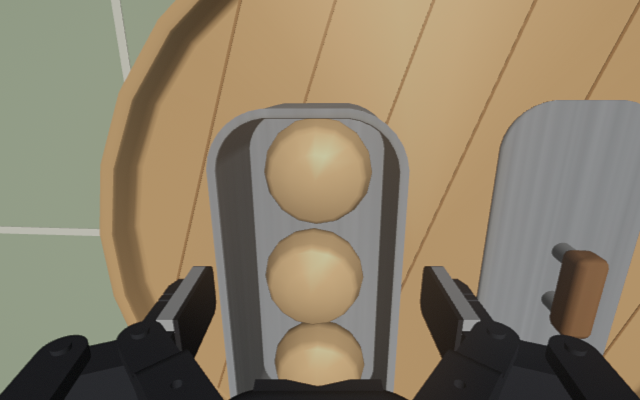

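The pads are clear of the tin and it stands between them. Backing off upward, keeping the left pad off the wall.

```bash
python3 -m inch '[[0,-0.1,-1.2,0],[0,-0.15,-2,0],[0,-0.2,-3,0],[0,0,-4,0],[0,0,-4,0],[0,0,-3,0],[0,0,0,0]]'
python3 - <<'E'
from h import *
i=imaging.camera_info('wrist');T=np.array(i['cam_to_world'])
plan([500,-228,215],90)
snap('wrist','w23');snap('side','s23');snap('scene','z23')
for c in ['wrist','side','scene']:
  for q in ['tray','carrier_lid','upper_tin','lower_tin','bail_grip']:
    for d in models.landmark_of(c,q)[:2]: print(c,q,round(d['score'],2),c2w(c,d['position'],T if c=='wrist' else None).round(1))
a=cv2.imread('pics/w23.png'); b=cv2.resize(cv2.imread('pics/s23.png')[110:310,220:540],(640,400)); cv2.imwrite('pics/j23.png',cv2.resize(np.vstack([a,b]),(480,600)))
E
```

```text
clock: 33.0
ee_pos: [509.3, -228.8, 381.1]
tool_rot: [[0.001, 0.998, -0.07], [1.0, -0.0, 0.003], [0.003, -0.07, -0.998]]
contact_force: [0.0, 0.9, -0.1]
finger_gap: 85.5
pos [ 509.3 -228.8  381.1] heading 90.0 tilt [-0.07   0.003 -0.998] t 33.0 F [ 0.   0.9 -0.1] gap 85.5
[[0.02,-0.23,4.15,-0.0],[0.02,-0.23,4.15,-0.0],[0.02,-0.23,4.15,-0.0],[0.02,-0.23,4.15,-0.0]]
wrist tray 0.74 [ 535.3 -231.1    4.5]
wrist carrier_lid 0.72 [ 589.7 -227.6    8.7]
wrist upper_tin 0.63 [ 487.6 -230.2    7.4]
side tray 0.62 [ 535.7 -229.8    2.3]
side tray 0.56 [4.654e+02 5.577e+02 4.000e-01]
side carrier_lid 0.92 [ 592.6 -228.6    8.6]
side carrier_lid 0.64 [674.7 389.    6.4]
side upper_tin 0.88 [ 486.1 -232.2    9.1]
side lower_tin 0.64 [297.7 381.    0.4]
side lower_tin 0.48 [528.2 273.8  -2.5]
side bail_grip 0.7 [296.9 380.3 131. ]
side bail_grip 0.61 [426.5 266.8  43.8]
scene tray 0.69 [ 539.6 -225.3   -3.6]
scene carrier_lid 0.92 [675.8 387.8   3.5]
scene carrier_lid 0.61 [ 596.2 -223.7    7.9]
scene upper_tin 0.78 [ 490.9 -228.7    4.4]
scene lower_tin 0.71 [533.5 272.7   1.2]
scene lower_tin 0.66 [304.  375.2  -3.6]
scene bail_grip 0.76 [300.7 381.4 135.1]
scene bail_grip 0.49 [425.2 269.3  43.4]
```

View pics/j23.png

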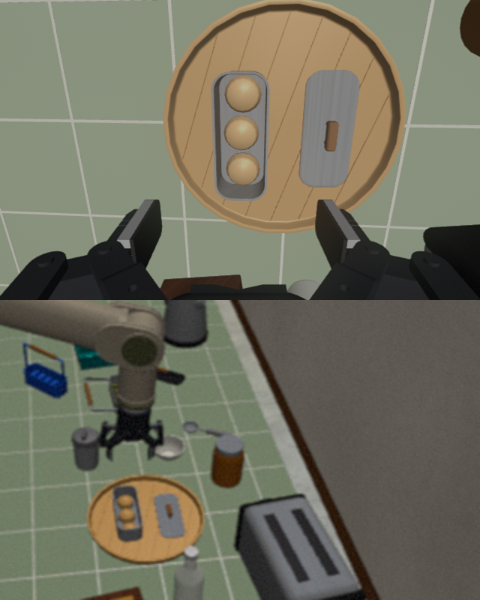

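View pics/z23.png

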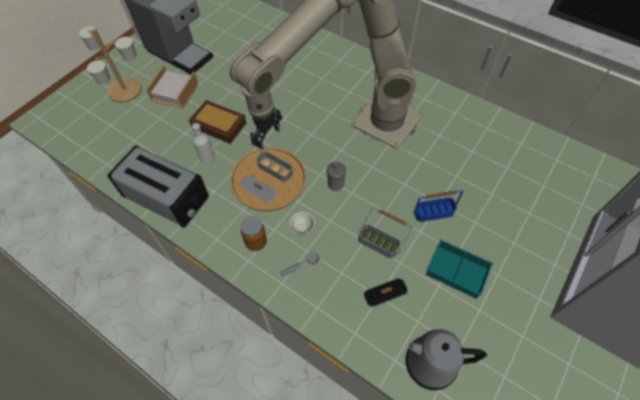

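The lid and upper tin both stand on the tray floor, about 105 mm apart and about 50–60 mm from its centre. The lower tin and all the bystanders are where they were, the bail is folded, and the gripper is clear.

```bash
python3 -c "
from plant import job_done; print(job_done())"
```

```text
the job is handed in; nothing more can be done
None
```

The job is handed in at about 33 s. I folded the bail down to the robot side, laid the lid flat on the tray with its knob up, and stood the upper tin beside it. Both were set down under contact and let go. No verdict comes back, so these are my own last checks.

- **Bail:** the bar reads z ≈ 44 mm, which is about 1.4 rad; I did not press it all the way to the stop.
- **Lid and upper tin:** the lid reads about (593, −227, 8) mm and the tin about (488, −230, 7) mm. The tray centre reads (537, −229) mm, so each is within about 57 mm of it and they are roughly 105 mm apart.
- **Tray, lower tin and bystanders:** the tray and lower tin read within about 3 mm of their start, and the pictures show the other things undisturbed. The gripper was clear of everything.

**Disagreement between cameras:** for the tin's origin height the three cameras gave 4.4, 7.4 and 9.1 mm. The scene camera's value is just below the 5 mm limit, but within that network's error of about 4 mm; the pictures show the tin standing level.

**Tilt on the way:** the tool built up a tilt of about 0.07–0.08 rad while carrying the upper tin. The tin touched down on one edge of its foot and settled when released.

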